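# Transfer microscope objectives to the tray in reverse order

### The arm

A 6-joint arm with a two-finger parallel gripper is mounted at the origin on the work surface. World frame = base frame: x ahead of the robot, y to its left, z up, the work surface at z = 0. Lengths are in mm, angles in rad, forces in N, time in s.
With the tool pointing down it reaches from about 300 to 875 mm from the base axis. Payload 4.2 kg.
Tool frame: the origin (TCP) lies at the very end of the fingers, on their centre line; the grasp point (between the pads) lies 19 mm behind it; y points along the fingers, z is the direction in which the jaws open and shut, and the axes are right-handed (so a half turn about y gives the same grasp; the last joint's range is limited). The gripper opens to 85 mm and grips with 20 to 120 N. Pads are 22 mm wide; open, the fingers measure 114 mm over their backs; the gripper's body (76 mm by 85 mm) begins 54 mm behind the grasp point. The pads swing forward as they close: fully open they stand 13 mm farther back than shut.
Start: joints at [-1.246, 0.32, 1.565, -0, 1.257, -0.02], TCP at [194.358, -541.171, 231.338] pointing down, gripper open.
Joint ranges: [-3.11, 3.11], [-0.84, 2.01], [0.21, 2.61], [-1.34, 4.49], [0.05, 2.63], [-2.56, 2.56]. Speed limits (rad/s): [2.57, 2.57, 3.14, 3.14, 3.14, 3.14].

### API

Orientations are given as a 3x3 rotation matrix whose columns are the frame's x, y, z axes.
In Python, from cell import arm gives the robot as it stands. The module is installed in compiled form; this text tells all that it offers.
- The arm moves only by the tool apply_moves, never from a script. Its argument "plan" is a list of rows, each a list of 6 numbers: the shift along the tool's x, y, z in m, then the turn, a rotation vector about the tool's x, y, z in rad. A call has exactly 10 rows; each row shifts and turns the pose as measured when the row begins, along the tool's axes as they then stand; what a row does not reach is not made up. A row lasts 1/12 s, in which the tool goes at most 41.7 mm and 7.16 degrees, less where a joint would pass 70% of its speed; a pose out of reach is approached as far as the arm can. A call is refused whole if a number of a shift passes 0.0417 or a number of a turn 0.125, either way. A call with a gripper value outside its range is refused whole. "gripper" is the finger opening in m, from 0 to 0.0854, set as the call begins (left out, the last holds). The fingers move at their own pace and stop on an object; "grip_force" is the grip in N (left out, the last holds). Time passes only in rows, so rows that do not move let the fingers close, or fill a call up. It gives the time, the measured TCP pose, the force and the opening at its end, in the units of the state.
- arm.state(): the state, without advancing time (a new reading comes with each control period).
- arm.snapshot(name): name is "side" or "top"; returns the picture (400x640x3 uint8, red, green, blue); there is no depth.
- arm.calibration(name): a dict with "K" (3x3 intrinsics, pixels), "origin" and "rotation" of the camera in the world. Camera axes: x right, y down, z forward; pixel columns grow to the right and rows downward; lengths in mm; the calibration is good to about 2 mm. A picture is of the moment at which its call begins. calibration takes no time and is no camera call.
- arm.job_done(): hands the job in, once; it reports no verdict.
The state is a dict: "time": time; "q": joint angles; "joint_velocities": joint speeds; "tau": joint torques, N m; "position": TCP position; "orientation": TCP orientation; "wrist_force": force on the tool from outside, world axes, zero at the start; "ft_torque": the same for the moment, N m; "grip_width": opening from 0.0 (shut) to 1.0 (fully open).
Only numpy, scipy, OpenCV 4.12 (cv2) and the standard library are available. Lean on these libraries where they do the work, as an engineer would, in place of code of your own. Each camera call takes 0.05 s, during which the arm holds its last target.

### The job

Move the four microscope objectives from the row of coloured storage cups into the white divided tray, one to a compartment, in reverse order: the one that stands leftmost in the storage row ends rightmost in the tray, the second from the left ends second from the right, and so on. Never tip an objective over, and leave all four standing upright on the tray's floor, let go and at rest.

Things in the scene. Friction and masses are not known exactly. Their poses are not given: they have to be found in the camera images.
- obj_red: Loose objective with red band and red conical shoulder, otherwise steel, black lens on top; 150 g or so. Upright, 52 mm tall, 30 mm diameter for its lower 40 mm, then tapering to 20 mm at the top. Origin: centre of its underside, z up. At the start in the cup of its colour, within about 4 mm of the middle.
- obj_yellow: Loose objective with yellow band and yellow conical shoulder, otherwise steel, black lens on top; 150 g or so. Upright, 58 mm tall, 30 mm diameter for its lower 46 mm, then tapering to 20 mm at the top. Origin: centre of its underside, z up. At the start in the cup of its colour, within about 4 mm of the middle.
- obj_green: Loose objective with green band and green conical shoulder, otherwise steel, black lens on top; 150 g or so. Upright, 64 mm tall, 30 mm diameter for its lower 52 mm, then tapering to 20 mm at the top. Origin: centre of its underside, z up. At the start in the cup of its colour, within about 4 mm of the middle.
- obj_blue: Loose objective with blue band and blue conical shoulder, otherwise steel, black lens on top; 150 g or so. Upright, 70 mm tall, 30 mm diameter for its lower 58 mm, then tapering to 20 mm at the top. Origin: centre of its underside, z up. At the start in the cup of its colour, within about 4 mm of the middle.
- cup_red: Fixed red storage cup, a square open box 54 x 54 mm and 16 mm high: floor 6 mm thick, inside 46 x 46 mm, walls 4 mm thick rising 10 mm above the floor, which is lined black. It stands on the storage rack; the four cups change places from start to start. Origin: centre of its underside, z up, y along the row.
- cup_yellow: Fixed yellow storage cup, a square open box 54 x 54 mm and 16 mm high: floor 6 mm thick, inside 46 x 46 mm, walls 4 mm thick rising 10 mm above the floor, which is lined black. It stands on the storage rack; the four cups change places from start to start. Origin: centre of its underside, z up, y along the row.
- cup_green: Fixed green storage cup, a square open box 54 x 54 mm and 16 mm high: floor 6 mm thick, inside 46 x 46 mm, walls 4 mm thick rising 10 mm above the floor, which is lined black. It stands on the storage rack; the four cups change places from start to start. Origin: centre of its underside, z up, y along the row.
- cup_blue: Fixed blue storage cup, a square open box 54 x 54 mm and 16 mm high: floor 6 mm thick, inside 46 x 46 mm, walls 4 mm thick rising 10 mm above the floor, which is lined black. It stands on the storage rack; the four cups change places from start to start. Origin: centre of its underside, z up, y along the row.
- storage_rack: Fixed dark steel plinth 62 x 248 x 12 mm under the row of four coloured cups, one at each of y = +90, +30, -30, -90 mm in its frame. Origin: centre of its underside, on the table; y along the row, to the left as seen from the robot, x away from the robot (yaw within 0.2 rad). It may be the nearer or the farther rack.
- tray: Fixed white tray 60 x 248 mm, 28 mm high: a row of four empty compartments centred at x = 0, y = +90, +30, -30, -90 mm in its frame, each 48 (x) by 52 mm (y) inside, grey floor 18 mm above the tray's underside, walls 10 mm above that floor. Origin: centre of its underside, on the table; y along the row, to the left as seen from the robot, x away from it (yaw within 0.2 rad).
Mind the look-alikes: they are no part of the job. Leave any pink or purple look-alike of the obj_red alone. What is shaped like the obj_blue but purple is not meant.

How it is judged:
By the outcome, as a careful person would: the job done as asked, in the order asked, and still so for the second after the job is handed in, with the robot touching nothing.
It also fails if it takes over 99 s, if anything falls off the work surface, if the arm or the gripper's body presses on something with over 40 N, if the wrist force passes 120 N, or if a joint passes its speed limit or range.

## Working session

There is one attempt and no reset: what is moved stays moved. The work goes in short steps, Python scripts to look and compute and a tool call to move; the robot and the scene stay as the last step left them, time stands still between calls to the robot, and variables do not carry over. Pictures are saved under pics/ and viewed, and the job is handed in when it is done.

Besides the shell and the picture viewer there is one more tool, called as name(argument=value, ...) on one line, values as JSON. apply_moves: Moves the arm, as the interface text tells. Its arguments: {"type":"object","properties":{"plan":{"type":"array"},"gripper":{"type":"number"},"grip_force":{"type":"number"}},"required":["plan"]}

```bash
mkdir -p pics; python3 - <<'E'
from cell import arm
import cv2,numpy as np
s=arm.state()
print(s['time'],s['position'],np.round(s['orientation'],3).tolist(),s['grip_width'])
for n in ('top','side'):
    im=arm.snapshot(n); cv2.imwrite(f'pics/{n}0.png',im[:,:,::-1])
    c=arm.calibration(n); print(n,np.round(c['K'],1).tolist(),np.round(c['origin'],1),np.round(c['rotation'],4).tolist())
E
```

```text
0.0 [ 194.20343145 -540.70208447  230.50070878] [[-0.941, -0.001, 0.338], [-0.338, 0.002, -0.941], [-0.0, -1.0, -0.002]] 0.9965649639075517
top [[384.0, 0.0, 323.6], [0.0, 384.0, 195.0], [0.0, 0.0, 1.0]] [332.5 -19.9 757.1] [[0.1084, -0.9693, 0.2205], [-0.9941, -0.1069, 0.0184], [0.0057, -0.2212, -0.9752]]
side [[421.7, 0.0, 316.3], [0.0, 421.7, 196.8], [0.0, 0.0, 1.0]] [312.  516.8 382. ] [[-0.9501, -0.1467, 0.2752], [-0.3109, 0.5122, -0.8006], [-0.0235, -0.8463, -0.5322]]
```

View pics/top0.png

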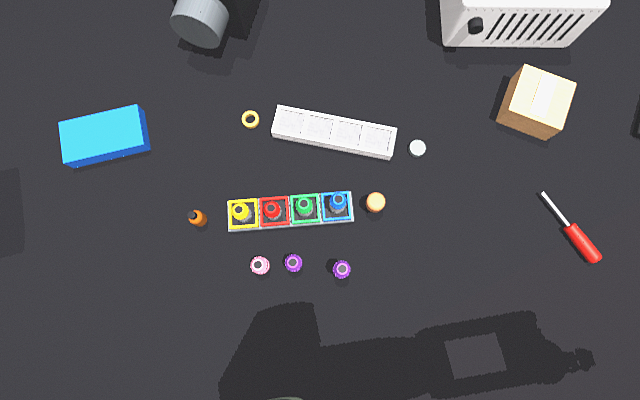

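View pics/side0.png

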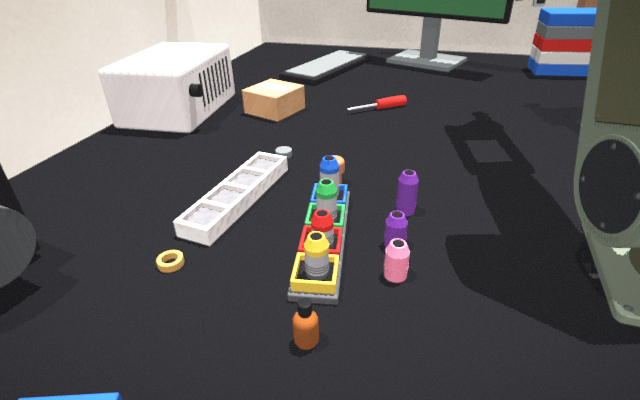

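Storage order from the left is yellow, red, green, blue (pixels about (241,213) to (338,203) in the top view). The tray is the farther rack, with corners about (272,120) to (396,145). Next I'll fit the poses.

```bash
cat > h.py <<'E'
import cv2,numpy as np
from cell import arm
def proj(n,P):
    c=arm.calibration(n);R=np.array(c['rotation']);o=np.array(c['origin']);K=np.array(c['K'])
    p=(np.atleast_2d(P)-o)@R@K.T
    return p[:,:2]/p[:,2:]
def ray(n,uv,z):
    c=arm.calibration(n);R=np.array(c['rotation']);o=np.array(c['origin']);K=np.array(c['K'])
    d=R@np.linalg.solve(K,[uv[0],uv[1],1]);return o+d*(z-o[2])/d[2]
E
python3 - <<'E'
import cv2
a=cv2.imread('pics/top0.png');b=cv2.imread('pics/side0.png')
cv2.imwrite('pics/t_rack.png',cv2.resize(a[180:240,215:365],None,fx=5,fy=5,interpolation=cv2.INTER_CUBIC))
cv2.imwrite('pics/t_tray.png',cv2.resize(a[95:170,262:407],None,fx=5,fy=5,interpolation=cv2.INTER_CUBIC))
cv2.imwrite('pics/s_all.png',cv2.resize(b[140:305,165:365],None,fx=3.6,fy=3.6,interpolation=cv2.INTER_CUBIC))
E
```

```text
(no output)
```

View pics/t_rack.png

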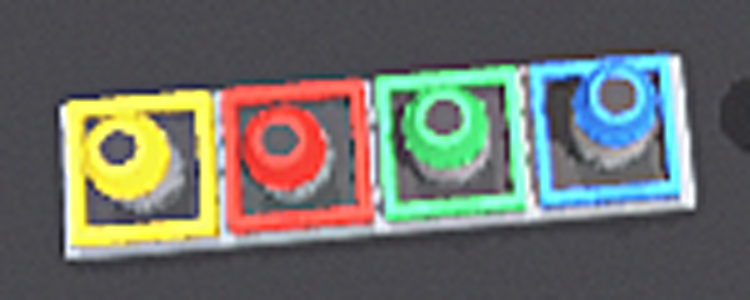

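View pics/t_tray.png

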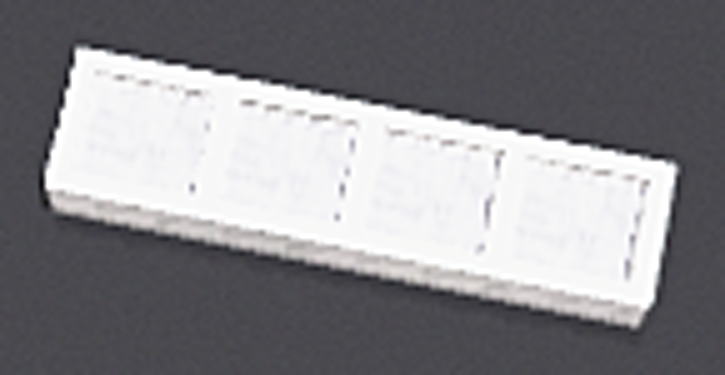

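View pics/s_all.png

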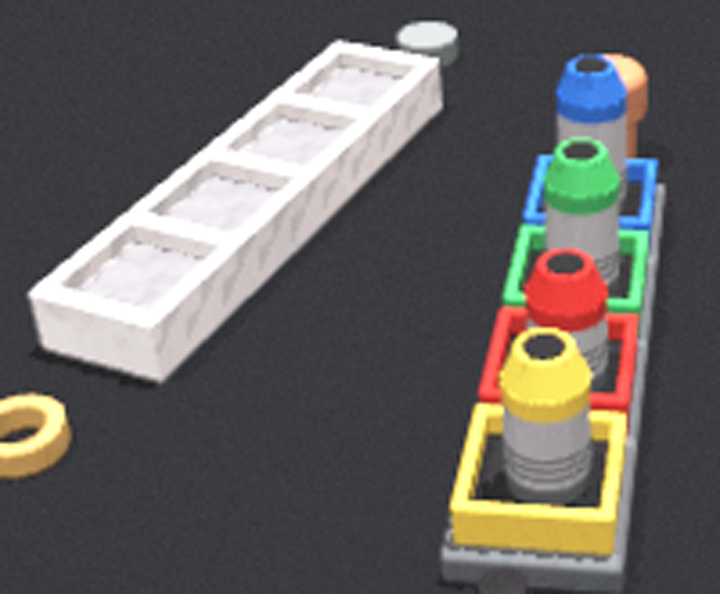

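```bash
cat > fit.py <<'E'
from h import *
from scipy.optimize import least_squares
f=lambda L,ox,oy,s:np.array([[ox+(x+.5)/s-.5,oy+(y+.5)/s-.5] for x,y in L])
def frame(p,L): 
    c,s=np.cos(p[2]),np.sin(p[2]);L=np.array(L,float)
    return np.c_[p[0]+c*L[:,0]-s*L[:,1],p[1]+s*L[:,0]+c*L[:,1],L[:,2]]
def fit(sets,p0):
    r=lambda p:np.concatenate([(proj(n,frame(p,L))-uv).ravel() for n,L,uv in sets])
    o=least_squares(r,p0);return o.x,o.fun.reshape(-1,2)
TL=[30,124,28];TR=[30,-124,28];BR=[-30,-124,28];BL=[-30,124,28]
tt=('top',[TL,TR,BR,BL],f([(78,45),(678,162),(655,305),(45,190)],262,95,5))
ts=('side',[TL,BL,BR,TR],f([(30,293),(160,325),(441,60),(342,40)],165,140,3.6))
for S in ([tt],[ts],[tt,ts]):
    p,r=fit(S,[450,0,0]);print('tray',np.round(p,3),np.round(np.abs(r).max(),2))
a=27
C=[[a,90+a,28],[-a,90+a,28],[a,-90-a,28],[-a,-90-a,28]]
rt=('top',C,f([(62,102),(70,247),(672,55),(682,200)],215,180,5))
rs=('side',[C[0],C[1]]+[[-27,-63,28]],f([(474,402),(627,410),(658,160)],165,140,3.6)) 
rs=('side',C[:2],rs[2][:2])
for S in ([rt],[rs],[rt,rs]):
    q,r=fit(S,[300,0,0]);print('rack',np.round(q,3),np.round(np.abs(r).max(),2))
T=f([(120,147),(285,140),(444,117),(613,96)],215,180,5);S=f([(545,347),(566,263),(583,150),(592,66)],165,140,3.6)
cups=frame(q,[[0,y,0] for y in (90,30,-30,-90)])
for i,(n,h) in enumerate((('y',76),('r',70),('g',82),('b',88))):
    t=ray('top',T[i],h)[:2];s=ray('side',S[i],h)[:2]
    print(n,t.round(1),s.round(1),'cup',cups[i,:2].round(1))
print('comp',frame(p,[[0,y,0] for y in (90,30,-30,-90)])[:,:2].round(1))
E
python3 fit.py
```

```text
tray [ 6.34931e+02 -1.24710e+01 -9.00000e-02] 1.24
tray [ 6.33131e+02 -1.57060e+01 -9.40000e-02] 1.24
tray [ 6.33471e+02 -1.39940e+01 -9.10000e-02] 1.94
rack [4.61227e+02 5.68460e+01 1.88000e-01] 0.97
rack [ 4.75755e+02 -9.40000e-01  2.12000e-01] 0.65
rack [4.64534e+02 3.58500e+01 2.00000e-01] 20.44
y [444.1 142.4] [443.2 139.8] cup [446.7 124.1]
r [454.2  84.6] [454.   82.7] cup [458.6  65.3]
g [466.6  27.3] [465.8  22.3] cup [470.5   6.4]
b [479.6 -32.1] [479.8 -37. ] cup [482.4 -52.4]
comp [[ 641.6   75.6]
 [ 636.2   15.9]
 [ 630.8  -43.9]
 [ 625.3 -103.6]]
```

```bash
sed -i "s/f(\[(474,402),(627,410),(658,160)\]/f([(451,514),(615,522),(658,160)]/; s/rs=('side',C\[:2\],rs\[2\]\[:2\])/rs=('side',C[:2]+[[-27,-63-54,28]],rs[2])/" fit.py; python3 fit.py
cat > ov.py <<'E'
import sys
exec(open('fit.py').read().split("T=f(")[0])
def draw(n,p,q,out,crop,s):
    im=cv2.imread(f'pics/{n}0.png')
    x0,x1,y0,y1=crop
    im=cv2.resize(im[y0:y1,x0:x1],None,fx=s,fy=s,interpolation=cv2.INTER_CUBIC)
    def poly(fr,L,col):
        uv=proj(n,frame(fr,L));uv=(uv-[x0,y0]+.5)*s-.5
        cv2.polylines(im,[np.round(uv*16).astype(np.int32)],True,col,1,cv2.LINE_AA,4)
    sq=lambda cx,cy,a,b,z:[[cx+a,cy+b,z],[cx-a,cy+b,z],[cx-a,cy-b,z],[cx+a,cy-b,z]]
    poly(p,sq(0,0,30,124,28),(0,0,255));poly(p,sq(0,0,30,124,0),(255,0,255))
    for y in (90,30,-30,-90):
        poly(p,sq(0,y,24,26,28),(0,0,255)); poly(q,sq(0,y,27,27,28),(255,0,255)); poly(q,sq(0,y,23,23,18),(255,255,255))
    poly(q,sq(0,0,31,124,12),(0,255,255))
    cv2.imwrite(out,im)
pt,_=fit([tt],[450,0,0]);ps,_=fit([ts],[450,0,0]);qt,_=fit([rt],[300,0,0]);qs,_=fit([rs],[300,0,0])
draw('top',pt,qt,'pics/ov_t.png',(215,407,95,240),4)
draw('side',ps,qs,'pics/ov_s.png',(165,365,140,305),3.6)
E
python3 ov.py
```

```text
tray [ 6.34931e+02 -1.24710e+01 -9.00000e-02] 1.24
tray [ 6.33131e+02 -1.57060e+01 -9.40000e-02] 1.24
tray [ 6.33471e+02 -1.39940e+01 -9.10000e-02] 1.94
rack [4.61227e+02 5.68460e+01 1.88000e-01] 0.97
rack [4.61523e+02 5.45840e+01 1.94000e-01] 0.59
rack [4.61189e+02 5.58140e+01 1.92000e-01] 1.45
y [444.1 142.4] [443.2 139.8] cup [444.  144.2]
r [454.2  84.6] [454.   82.7] cup [455.5  85.3]
g [466.6  27.3] [465.8  22.3] cup [466.9  26.4]
b [479.6 -32.1] [479.8 -37. ] cup [478.3 -32.5]
comp [[ 641.6   75.6]
 [ 636.2   15.9]
 [ 630.8  -43.9]
 [ 625.3 -103.6]]
tray [ 6.34931e+02 -1.24710e+01 -9.00000e-02] 1.24
tray [ 6.33131e+02 -1.57060e+01 -9.40000e-02] 1.24
tray [ 6.33471e+02 -1.39940e+01 -9.10000e-02] 1.94
rack [4.61227e+02 5.68460e+01 1.88000e-01] 0.97
rack [4.61523e+02 5.45840e+01 1.94000e-01] 0.59
rack [4.61189e+02 5.58140e+01 1.92000e-01] 1.45
```

View pics/ov_t.png

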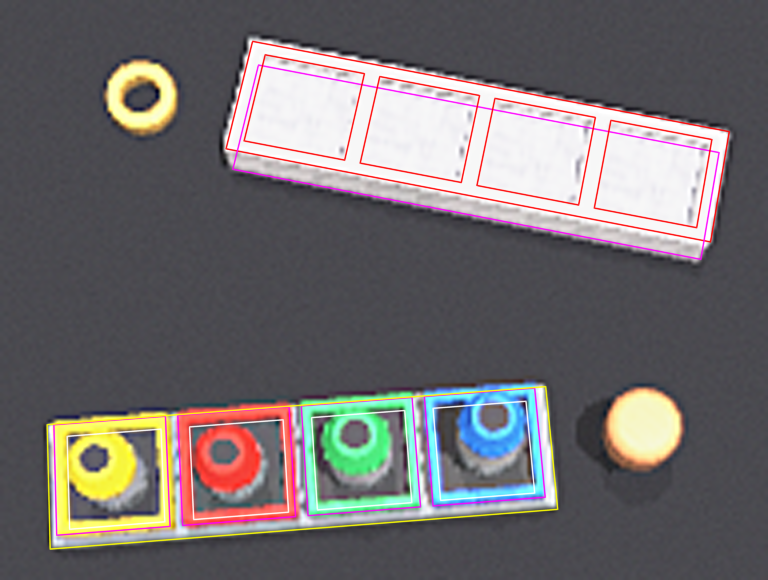

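View pics/ov_s.png

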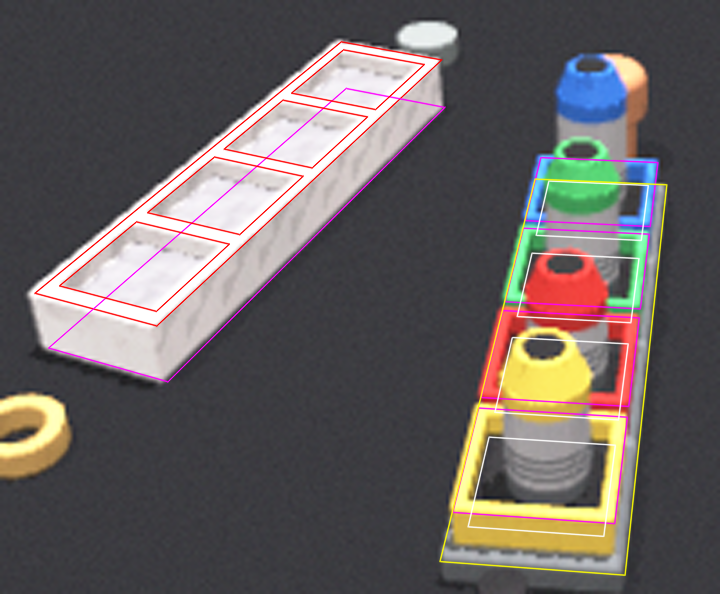

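```bash
cat >> h.py <<'E'
from scipy.spatial.transform import Rotation as Ro
OBJ=dict(y=(443.7,141.1),r=(454.1,83.7),g=(466.2,24.8),b=(479.7,-34.5))
CMP=dict(b=(642.3,75.5),g=(636.8,15.8),r=(631.2,-44.0),y=(625.7,-103.7))
RY,TY=0.191,-0.092
def rot(yaw):
    c,s=np.cos(yaw),np.sin(yaw);return np.array([[s,0,c],[-c,0,s],[0,-1,0]])
def plan(tgt,yaw,N,w=None):
    """rows in tool axes, with weights; target TCP mm"""
    s=arm.state();p=np.array(s['position'],float);R=np.array(s['orientation'])
    print('t',round(s['time'],2),'p',p.round(1),'yaw',round(np.arctan2(R[1,2],R[0,2]),3),'F',np.round(s['wrist_force'],1),'g',round(s['grip_width'],3))
    w=np.ones(N) if w is None else np.array(w,float);w=w/w.sum();f=np.cumsum(w)
    T=rot(yaw);rv=Ro.from_matrix(R.T@T).as_rotvec();d=np.array(tgt)-p
    pc,Rc=p,R
    for i in range(N):
        pn=p+d*f[i];Rn=R@Ro.from_rotvec(rv*f[i]).as_matrix()
        sh=(Rc.T@(pn-pc)/1000).round(4);tr=Ro.from_matrix(Rc.T@Rn).as_rotvec().round(3)
        print(str([*sh.tolist(),*tr.tolist()]).replace(' ','')+',')
        pc=pc+Rc@sh*1000;Rc=Rc@Ro.from_rotvec(tr).as_matrix()
E
python3 -c "
from h import *
plan((*OBJ['b'],130),RY,20)
for n in 'pic':pass
print(ray('top',(376,202),50),[ray('top',u,40).round() for u in [(260,265),(293,262),(342,269),(418,148)]])"
```

```text
t 0.1 p [ 194.2 -540.8  230.6] yaw -1.226 F [0.3 0.3 0.3] g 1.0
[-0.022,0.0051,-0.019,0.0,-0.071,-0.0],
[-0.0233,0.005,-0.0174,0.0,-0.071,-0.0],
[-0.0244,0.0051,-0.0157,0.0,-0.071,-0.0],
[-0.0255,0.005,-0.0139,0.0,-0.07,-0.0],
[-0.0264,0.0051,-0.0121,0.0,-0.071,-0.0],
[-0.0273,0.0051,-0.0102,0.0,-0.071,-0.0],
[-0.0278,0.005,-0.0082,0.0,-0.071,-0.0],
[-0.0284,0.0051,-0.0062,0.0,-0.071,-0.001],
[-0.0287,0.005,-0.0042,0.0,-0.071,0.0],
[-0.029,0.005,-0.0022,0.001,-0.07,0.0],
[-0.0291,0.0051,-0.0001,-0.0,-0.071,0.0],
[-0.029,0.005,0.0019,-0.0,-0.071,0.0],
[-0.0288,0.005,0.004,-0.0,-0.071,0.0],
[-0.0284,0.0051,0.006,-0.0,-0.071,0.0],
[-0.0279,0.005,0.008,-0.0,-0.071,0.0],
[-0.0273,0.005,0.01,0.0,-0.071,0.0],
[-0.0265,0.0051,0.0119,0.0,-0.07,-0.0],
[-0.0257,0.005,0.0137,0.0,-0.071,-0.0],
[-0.0245,0.005,0.0155,0.0,-0.071,-0.0],
[-0.0235,0.005,0.0172,0.0,-0.071,-0.0],
[ 489.84988263 -106.05038643   50.        ] [array([351.,  95.,  40.]), array([363.,  36.,  40.]), array([360., -55.,  40.]), array([ 610., -181.,   40.])]
```

apply_moves(plan=[[-0.022, 0.005, -0.019, 0, -0.071, 0], [-0.023, 0.005, -0.0175, 0, -0.071, 0], [-0.0245, 0.005, -0.0155, 0, -0.071, 0], [-0.0255, 0.005, -0.014, 0, -0.071, 0], [-0.0265, 0.005, -0.012, 0, -0.071, 0], [-0.027, 0.005, -0.01, 0, -0.071, 0], [-0.028, 0.005, -0.008, 0, -0.071, 0], [-0.0285, 0.005, -0.006, 0, -0.071, 0], [-0.0285, 0.005, -0.004, 0, -0.071, 0], [-0.029, 0.005, -0.002, 0, -0.071, 0]], gripper=0.06, grip_force=40)

```text
time: 0.93
position: [335.7, -280.0, 174.8]
orientation: [[-0.473, -0.004, 0.881], [-0.881, 0.003, -0.473], [-0.001, -1.0, -0.005]]
wrist_force: [-0.1, 0.5, -0.1]
grip_width: 0.702
```

```bash
python3 -c "
from h import *
plan((*OBJ['b'],130),RY,14)"
```

```text
t 0.93 p [ 335.7 -280.   174.8] yaw -0.493 F [-0.1  0.5 -0.1] g 0.702
[-0.0203,0.0032,0.0008,0.0,-0.049,-0.0],
[-0.0203,0.0032,0.0018,0.001,-0.049,-0.0],
[-0.0201,0.0032,0.0027,-0.0,-0.049,-0.0],
[-0.02,0.0032,0.0038,0.0,-0.048,-0.001],
[-0.0197,0.0032,0.0047,0.0,-0.049,0.0],
[-0.0196,0.0032,0.0056,0.001,-0.049,0.0],
[-0.0192,0.0032,0.0066,0.0,-0.049,-0.0],
[-0.0189,0.0032,0.0076,0.0,-0.049,-0.0],
[-0.0184,0.0032,0.0084,0.001,-0.049,-0.0],
[-0.0181,0.0032,0.0094,-0.0,-0.048,-0.001],
[-0.0176,0.0032,0.0102,0.0,-0.049,0.0],
[-0.017,0.0032,0.011,0.001,-0.049,0.0],
[-0.0165,0.0032,0.0119,-0.0,-0.049,-0.0],
[-0.0159,0.0032,0.0127,0.0,-0.049,-0.0],
```

```bash
python3 -c "
from h import *
plan((*OBJ['b'],130),RY,10,[1,1,1,1,1,1,1,.9,.6,.3])"
```

```text
t 0.93 p [ 335.7 -280.   174.8] yaw -0.493 F [-0.1  0.5 -0.1] g 0.702
[-0.0323,0.0051,0.0012,0.0,-0.078,-0.0],
[-0.0321,0.0051,0.0038,0.001,-0.077,-0.001],
[-0.0318,0.0051,0.0062,0.0,-0.078,0.0],
[-0.0311,0.0051,0.0087,0.001,-0.078,-0.0],
[-0.0304,0.005,0.011,0.0,-0.077,-0.0],
[-0.0294,0.0051,0.0134,0.001,-0.078,-0.001],
[-0.0284,0.0051,0.0156,0.0,-0.078,0.0],
[-0.0243,0.0046,0.016,0.001,-0.07,-0.0],
[-0.0154,0.003,0.0118,0.0,-0.046,-0.0],
[-0.0074,0.0015,0.0062,0.0,-0.024,-0.0],
```

apply_moves(plan=[[-0.0325, 0.005, 0.001, 0, -0.078, 0], [-0.032, 0.005, 0.004, 0.001, -0.078, 0], [-0.032, 0.005, 0.006, 0, -0.078, 0], [-0.031, 0.005, 0.0085, 0.001, -0.078, 0], [-0.0305, 0.005, 0.011, 0, -0.078, 0], [-0.0295, 0.005, 0.0135, 0.001, -0.078, 0], [-0.0285, 0.005, 0.0155, 0, -0.078, 0], [-0.0245, 0.0045, 0.016, 0.001, -0.07, 0], [-0.0155, 0.003, 0.012, 0, -0.046, 0], [-0.0075, 0.0015, 0.006, 0, -0.024, 0]])

```text
time: 1.77
position: [478.9, -13.9, 126.3]
orientation: [[0.231, -0.004, 0.973], [-0.973, 0.004, 0.231], [-0.005, -1.0, -0.003]]
wrist_force: [-0.2, -0.9, -0.2]
grip_width: 0.706
```

```bash
python3 - <<'E'
from h import *
plan((*OBJ['b'],32),RY,10,[.5,1,1,1,1,1,1,1,.6,.3])
for n in ('top','side'):
    im=arm.snapshot(n); cv2.imwrite(f'pics/{n}1.png',im[:,:,::-1])
E
```

```text
t 1.77 p [478.9 -13.9 126.3] yaw 0.233 F [-0.2 -0.9 -0.2] g 0.706
[0.0012,0.0056,-0.0002,0.0,0.003,-0.0],
[0.0025,0.0112,-0.0005,0.0,0.005,-0.001],
[0.0024,0.0112,-0.0004,0.001,0.005,-0.0],
[0.0025,0.0113,-0.0004,0.0,0.005,-0.001],
[0.0024,0.0112,-0.0004,0.0,0.005,-0.001],
[0.0025,0.0112,-0.0004,0.001,0.005,-0.0],
[0.0024,0.0112,-0.0004,0.0,0.005,-0.001],
[0.0025,0.0113,-0.0004,0.0,0.005,-0.0],
[0.0014,0.0067,-0.0002,0.001,0.003,-0.001],
[0.0007,0.0034,-0.0001,-0.0,0.001,0.0],
```

View pics/side1.png

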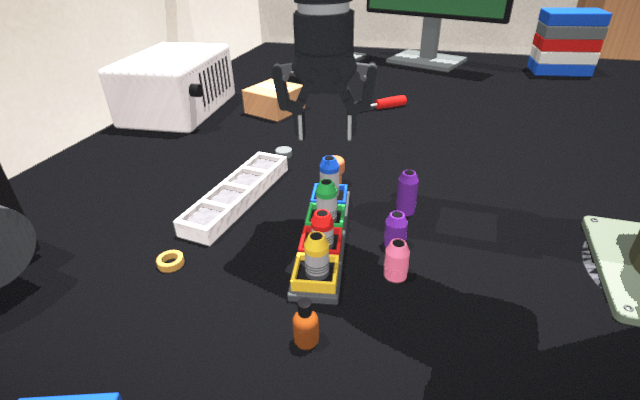

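View pics/top1.png

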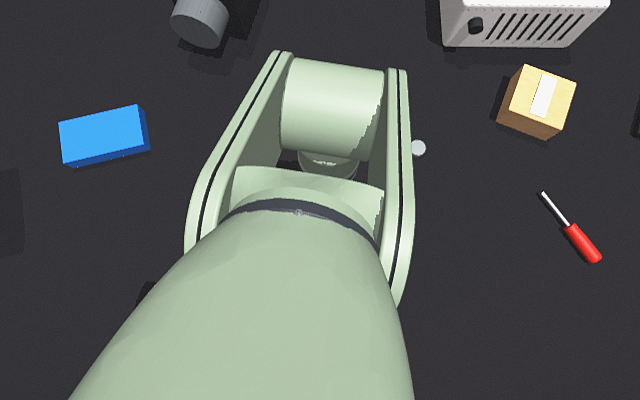

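Side view: the open fingers hang above the row with tips at about (300,138) and (350,138). The top view is blocked by the arm. The move overshot in y, so I'll re-plan from the settled pose and check the side calibration against the fingertips.

```bash
python3 - <<'E'
from h import *
plan((*OBJ['b'],100),RY,6,[.7,1,1,1,.7,.4])
s=arm.state();p=np.array(s['position']);print(np.abs(s['joint_velocities']).max())
for dz in (0,4,8): print(proj('side',p+[0,0,dz]).round(1))
im=cv2.imread('pics/side1.png');cv2.imwrite('pics/s1c.png',cv2.resize(im[60:220,260:400],None,fx=3.7,fy=3.7,interpolation=cv2.INTER_CUBIC))
E
```

```text
t 1.87 p [478.3 -14.9 126.4] yaw 0.231 F [-0.1 -0.4 -0.1] g 0.704
[0.0028,0.0038,-0.0004,0.0,0.006,-0.001],
[0.0041,0.0055,-0.0007,0.001,0.008,-0.001],
[0.0041,0.0055,-0.0005,0.001,0.009,-0.001],
[0.004,0.0055,-0.0006,0.001,0.008,-0.0],
[0.0029,0.0038,-0.0004,0.0,0.006,-0.001],
[0.0016,0.0022,-0.0002,0.0,0.003,-0.0],
0.043120212379413166
[[325.5 141. ]]
[[325.5 138.4]]
[[325.4 135.8]]
```

View pics/s1c.png

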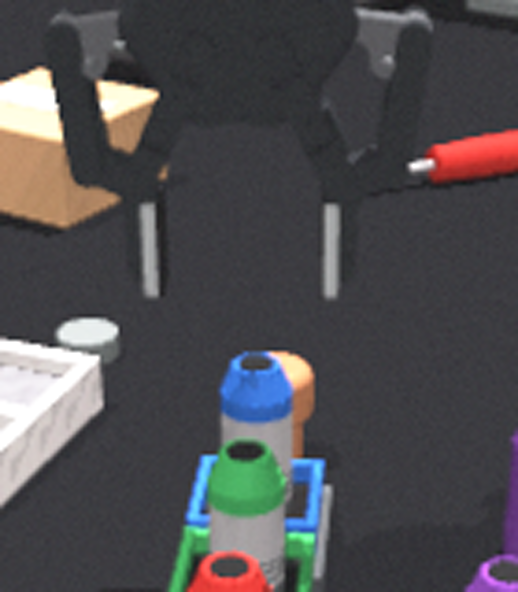

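apply_moves(plan=[[0.003, 0.004, -0.0005, 0, 0.006, -0.001], [0.004, 0.0055, -0.0005, 0.001, 0.008, -0.001], [0.004, 0.0055, -0.0005, 0.001, 0.008, -0.001], [0.004, 0.0055, -0.0005, 0.001, 0.008, 0], [0.003, 0.004, -0.0005, 0, 0.006, -0.001], [0.0015, 0.002, 0, 0, 0.003, 0], [0, 0, 0, 0, 0, 0], [0, 0, 0, 0, 0, 0], [0, 0, 0, 0, 0, 0], [0, 0, 0, 0, 0, 0]])

```text
time: 2.7
position: [476.7, -42.7, 97.0]
orientation: [[0.176, -0.003, 0.984], [-0.984, -0.002, 0.176], [0.001, -1.0, -0.003]]
wrist_force: [0.8, -0.0, 0.7]
grip_width: 0.7
```

```bash
python3 - <<'E'
from h import *
plan((*OBJ['b'],32),RY,8,[.5,1,1,1,1,.8,.5,.2])
E
```

```text
t 2.7 p [476.7 -42.7  97. ] yaw 0.177 F [ 0.8 -0.   0.7] g 0.7
[-0.0006,0.0054,0.0004,0.0,-0.001,0.0],
[-0.0013,0.0108,0.0007,0.001,-0.002,0.0],
[-0.0013,0.0109,0.0008,0.0,-0.003,0.0],
[-0.0012,0.0108,0.0008,0.001,-0.002,0.001],
[-0.0013,0.0108,0.0007,0.0,-0.002,-0.0],
[-0.001,0.0087,0.0006,0.001,-0.002,-0.0],
[-0.0006,0.0054,0.0004,-0.0,-0.001,0.0],
[-0.0003,0.0022,0.0001,0.0,-0.001,0.0],
```

apply_moves(plan=[[-0.001, 0.0055, 0.0005, 0, -0.001, 0], [-0.001, 0.01, 0.0005, 0, -0.002, 0], [-0.001, 0.01, 0.0005, 0, -0.002, 0], [-0.001, 0.01, 0.0005, 0, -0.002, 0], [-0.001, 0.009, 0.0005, 0, -0.002, 0], [-0.0005, 0.007, 0.0005, 0, -0.002, 0], [0, 0.0045, 0.0005, 0, 0, 0], [0, 0.002, 0, 0, 0, 0], [0, 0, 0, 0, 0, 0], [0, 0, 0, 0, 0, 0]])

```text
time: 3.53
position: [481.3, -34.9, 36.1]
orientation: [[0.19, 0.002, 0.982], [-0.982, -0.002, 0.19], [0.002, -1.0, 0.002]]
wrist_force: [0.8, 0.4, -0.4]
grip_width: 0.701
```

```bash
python3 - <<'E'
from h import *
plan((*OBJ['b'],32),RY,2)
im=arm.snapshot('side');cv2.imwrite('pics/s2c.png',cv2.resize(im[60:260,240:400,::-1],None,fx=3,fy=3,interpolation=cv2.INTER_CUBIC))
E
```

```text
t 3.53 p [481.3 -34.9  36.1] yaw 0.192 F [ 0.8  0.4 -0.4] g 0.701
[-0.0003,0.002,-0.0008,-0.001,0.0,0.001],
[-0.0004,0.0021,-0.0007,-0.001,0.001,0.001],
```

View pics/s2c.png

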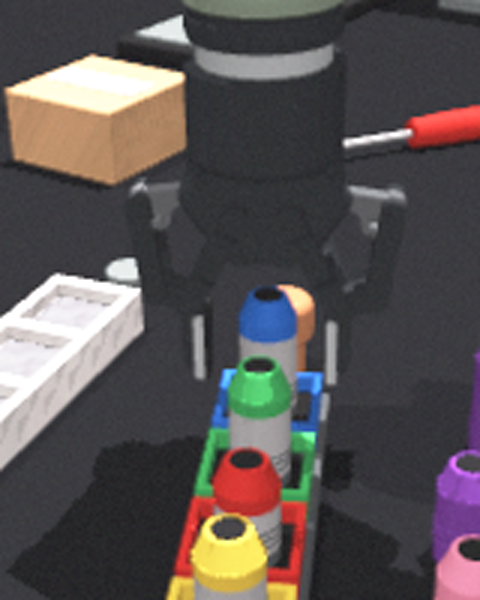

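Fingers straddle the blue objective (tips (200,378) and (332,383) in the crop) and clear the cup rim, so I'll close here.

apply_moves(plan=[[0, 0, 0, 0, 0, 0], [0, 0, 0, 0, 0, 0], [0, 0, 0, 0, 0, 0], [0, 0, 0, 0, 0, 0], [0, 0, 0, 0, 0, 0], [0, 0, 0, 0, 0, 0], [0, 0, 0, 0, 0, 0], [0, 0, 0, 0, 0, 0], [0, 0, 0, 0, 0, 0], [0, 0, 0, 0, 0, 0]], gripper=0.0, grip_force=40)

```text
time: 4.42
position: [481.8, -35.2, 37.3]
orientation: [[0.19, 0.004, 0.982], [-0.982, -0.002, 0.19], [0.003, -1.0, 0.004]]
wrist_force: [0.2, 0.1, -1.9]
grip_width: 0.336
```

apply_moves(plan=[[0, -0.003, 0, 0, 0, 0], [0, -0.007, 0, 0, 0, 0], [0, -0.01, 0, 0, 0, 0], [0, -0.012, 0, 0, 0, 0], [0, -0.012, 0, 0, 0, 0], [0, -0.012, 0, 0, 0, 0], [0, -0.01, 0, 0, 0, 0], [0, -0.008, 0, 0, 0, 0], [0, -0.005, 0, 0, 0, 0], [0, -0.002, 0, 0, 0, 0]])

```text
time: 5.25
position: [480.8, -34.9, 125.4]
orientation: [[0.19, 0.004, 0.982], [-0.982, -0.002, 0.19], [0.003, -1.0, 0.004]]
wrist_force: [0.5, 0.7, -1.2]
grip_width: 0.34
```

```bash
python3 - <<'E'
from h import *
plan((*CMP['b'],122),TY,10,[.4,.8,1,1,1,1,1,.8,.5,.2])
im=arm.snapshot('side');cv2.imwrite('pics/s3c.png',cv2.resize(im[40:260,200:420,::-1],None,fx=2.5,fy=2.5,interpolation=cv2.INTER_CUBIC))
E
```

```text
t 5.25 p [480.8 -34.9 125.4] yaw 0.191 F [ 0.5  0.7 -1.2] g 0.34
[-0.004,0.0002,0.0093,-0.0,0.015,0.0],
[-0.0084,0.0004,0.0186,-0.001,0.029,0.0],
[-0.0111,0.0005,0.0228,-0.0,0.037,0.001],
[-0.0119,0.0004,0.0224,-0.001,0.037,-0.0],
[-0.0128,0.0005,0.022,-0.0,0.036,0.0],
[-0.0136,0.0005,0.0215,-0.001,0.037,0.001],
[-0.0143,0.0004,0.0209,-0.0,0.037,-0.0],
[-0.0121,0.0004,0.0164,-0.001,0.029,0.0],
[-0.0078,0.0002,0.01,0.0,0.019,0.0],
[-0.0032,0.0001,0.0039,0.0,0.007,0.0],
```

View pics/s3c.png

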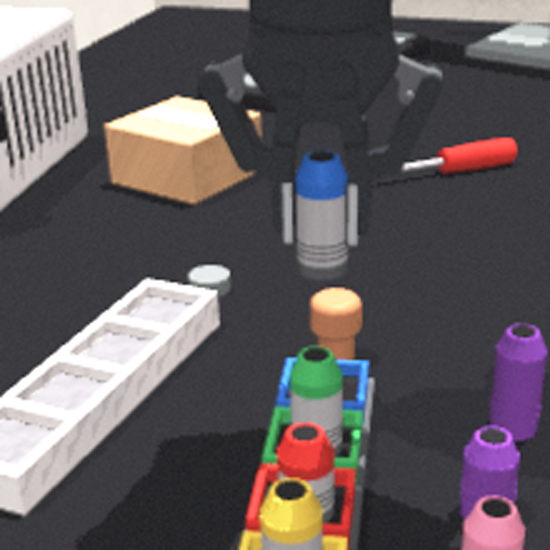

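Blue is held upright, centred between the pads. I'll move it to the leftmost compartment.

apply_moves(plan=[[-0.004, 0, 0.009, 0, 0.015, 0], [-0.008, 0.0005, 0.0185, -0.001, 0.029, 0], [-0.011, 0.0005, 0.023, 0, 0.037, 0], [-0.012, 0.0005, 0.0225, -0.001, 0.037, 0], [-0.0125, 0.0005, 0.022, 0, 0.037, 0], [-0.0135, 0.0005, 0.021, -0.001, 0.037, 0], [-0.0135, 0.0005, 0.019, 0, 0.035, 0], [-0.01, 0.0005, 0.013, -0.001, 0.025, 0], [-0.004, 0, 0.006, 0, 0.012, 0], [0, 0, 0.001, 0, 0.003, 0]])

```text
time: 6.13
position: [630.7, 68.8, 114.2]
orientation: [[-0.091, -0.014, 0.996], [-0.996, -0.003, -0.091], [0.004, -1.0, -0.014]]
wrist_force: [0.0, 0.3, -0.0]
grip_width: 0.341
```

```bash
python3 - <<'E'
from h import *
plan((*CMP['b'],60),TY,8,[.5,1,1,1,1,.8,.5,.2])
E
```

```text
t 6.13 p [630.7  68.8 114.2] yaw -0.091 F [ 0.   0.3 -0. ] g 0.341
[-0.0007,0.0045,0.001,0.001,0.0,0.0],
[-0.0013,0.009,0.0019,0.002,0.0,0.001],
[-0.0013,0.009,0.0019,0.003,0.001,0.001],
[-0.0013,0.009,0.0019,0.002,-0.0,0.001],
[-0.0013,0.0091,0.0019,0.002,-0.0,0.0],
[-0.0011,0.0072,0.0015,0.002,0.0,0.001],
[-0.0006,0.0045,0.0009,0.001,0.0,0.0],
[-0.0003,0.0018,0.0004,0.001,0.0,0.0],
```

apply_moves(plan=[[-0.001, 0.0045, 0.001, 0.001, 0, 0], [-0.001, 0.009, 0.002, 0.002, 0, 0.001], [-0.001, 0.009, 0.002, 0.002, 0, 0.001], [-0.001, 0.009, 0.002, 0.002, 0, 0.001], [-0.001, 0.0085, 0.002, 0.002, 0, 0], [-0.001, 0.0065, 0.0015, 0.002, 0, 0.001], [-0.0005, 0.004, 0.001, 0.001, 0, 0], [0, 0.001, 0, 0.001, 0, 0], [0, 0, 0, 0, 0, 0], [0, 0, 0, 0, 0, 0]])

```text
time: 6.97
position: [637.5, 71.0, 54.4]
orientation: [[-0.092, -0.009, 0.996], [-0.996, -0.002, -0.092], [0.003, -1.0, -0.009]]
wrist_force: [0.2, -0.3, -1.2]
grip_width: 0.336
```

```bash
python3 - <<'E'
from h import *
plan((*CMP['b'],38.5),TY,8,[.5,1,1,1,1,.8,.5,.2])
im=arm.snapshot('side');cv2.imwrite('pics/s4c.png',cv2.resize(im[40:260,150:370,::-1],None,fx=2.5,fy=2.5,interpolation=cv2.INTER_CUBIC))
E
```

```text
t 6.97 p [637.5  71.   54.4] yaw -0.092 F [ 0.2 -0.3 -1.2] g 0.336
[-0.0004,0.0013,0.0004,0.001,0.0,0.0],
[-0.0008,0.0027,0.0007,0.001,0.0,0.001],
[-0.0009,0.0026,0.0008,0.002,0.0,0.0],
[-0.0008,0.0026,0.0007,0.001,0.0,0.001],
[-0.0008,0.0027,0.0008,0.001,0.0,-0.0],
[-0.0007,0.0021,0.0006,0.002,0.0,0.0],
[-0.0004,0.0013,0.0003,0.0,0.0,0.001],
[-0.0001,0.0005,0.0002,0.001,0.0,-0.0],
```

View pics/s4c.png

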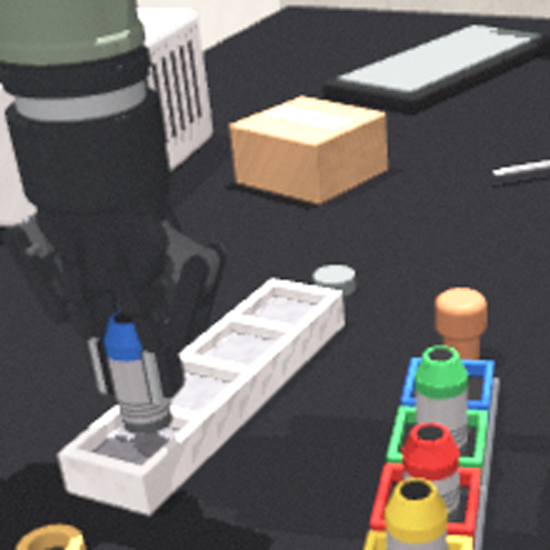

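apply_moves(plan=[[-0.001, 0, 0.001, 0.001, 0, 0], [-0.001, 0.0005, 0.0015, 0.002, 0, 0.001], [-0.001, 0.001, 0.0015, 0.002, 0, 0], [-0.001, 0.002, 0.001, 0.002, 0, 0.001], [-0.001, 0.003, 0.001, 0.001, 0, 0], [-0.0005, 0.003, 0.0005, 0.002, 0, 0.001], [0, 0.003, 0.0005, 0, 0, 0], [0, 0.002, 0, 0, 0, 0], [0, 0.001, 0, 0, 0, 0], [0, 0, 0, 0, 0, 0]])

```text
time: 7.85
position: [646.9, 76.7, 39.1]
orientation: [[-0.091, 0.006, 0.996], [-0.996, 0.001, -0.091], [-0.001, -1.0, 0.006]]
wrist_force: [-0.1, -0.3, -0.9]
grip_width: 0.34
```

```bash
python3 - <<'E'
from h import *
plan((*CMP['b'],38),TY,4)
im=arm.snapshot('side');cv2.imwrite('pics/s5c.png',cv2.resize(im[40:260,150:370,::-1],None,fx=2.5,fy=2.5,interpolation=cv2.INTER_CUBIC))
E
```

```text
t 7.85 p [646.9  76.7  39.1] yaw -0.092 F [-0.1 -0.3 -0.9] g 0.34
[0.0004,0.0003,-0.0011,-0.002,0.0,-0.0],
[0.0004,0.0002,-0.0012,-0.001,0.0,-0.001],
[0.0004,0.0003,-0.0011,-0.002,0.0,-0.0],
[0.0005,0.0002,-0.0011,-0.001,0.0,-0.0],
```

View pics/s5c.png

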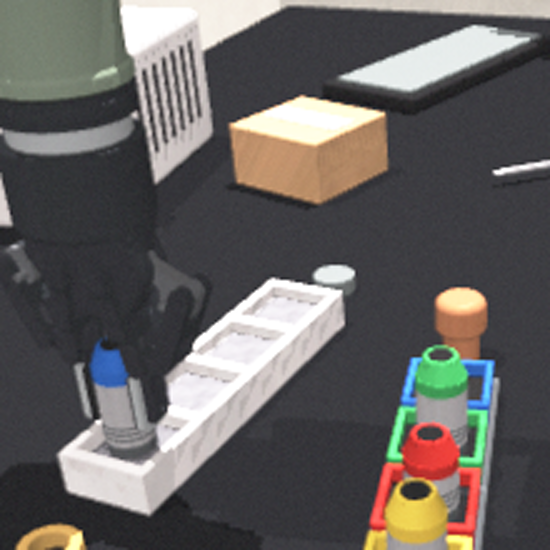

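apply_moves(plan=[[0.0005, 0, -0.001, -0.002, 0, 0], [0.0005, 0, -0.001, -0.001, 0, 0], [0, 0.0005, -0.0005, -0.001, 0, 0], [0, 0.0005, 0, -0.001, 0, 0], [0, 0.0005, 0, 0, 0, 0], [0, 0.0005, 0, 0, 0, 0], [0, 0.0005, 0, 0, 0, 0], [0, 0, 0, 0, 0, 0], [0, 0, 0, 0, 0, 0], [0, 0, 0, 0, 0, 0]])

```text
time: 8.73
position: [644.5, 75.8, 37.3]
orientation: [[-0.092, 0.002, 0.996], [-0.996, 0.002, -0.092], [-0.002, -1.0, 0.002]]
wrist_force: [-0.5, -0.3, -0.7]
grip_width: 0.343
```

```bash
python3 - <<'E'
from h import *
plan((*CMP['b'],37.5),TY,1)
E
```

```text
t 8.73 p [644.5  75.8  37.3] yaw -0.092 F [-0.5 -0.3 -0.7] g 0.343
[0.0005,-0.0002,-0.0022,-0.002,0.0,-0.002],
```

apply_moves(plan=[[0, 0.0005, 0, 0, 0, 0], [0, 0.0005, -0.0005, 0, 0, 0], [0, 0.0005, 0, 0, 0, 0], [0, 0, 0, 0, 0, 0], [0, 0, 0, 0, 0, 0], [0, 0, 0, 0, 0, 0], [0, 0, 0, 0, 0, 0], [0, 0, 0, 0, 0, 0], [0, 0, 0, 0, 0, 0], [0, 0, 0, 0, 0, 0]])

```text
time: 9.57
position: [644.5, 75.9, 37.2]
orientation: [[-0.092, 0.004, 0.996], [-0.996, 0.002, -0.092], [-0.002, -1.0, 0.004]]
wrist_force: [-0.8, 0.1, 1.7]
grip_width: 0.338
```

The wrist force turned upward (+1.7 N), so it is touching the floor. I'll release and rise.

apply_moves(plan=[[0, 0, 0, 0, 0, 0], [0, 0, 0, 0, 0, 0], [0, 0, 0, 0, 0, 0], [0, 0, 0, 0, 0, 0], [0, 0, 0, 0, 0, 0], [0, -0.002, 0, 0, 0, 0], [0, -0.005, 0, 0, 0, 0], [0, -0.01, 0, 0, 0, 0], [0, -0.014, 0, 0, 0, 0], [0, -0.014, 0, 0, 0, 0]], gripper=0.06)

```text
time: 10.4
position: [642.5, 75.6, 81.4]
orientation: [[-0.092, -0.003, 0.996], [-0.996, 0.001, -0.092], [-0.001, -1.0, -0.003]]
wrist_force: [0.5, 0.3, 0.3]
grip_width: 0.704
```

apply_moves(plan=[[0, -0.014, 0, 0, 0, 0], [0, -0.012, 0, 0, 0, 0], [0, -0.008, 0, 0, 0, 0], [0, -0.004, 0, 0, 0, 0], [0, -0.002, 0, 0, 0, 0], [0.003, 0, -0.01, 0, -0.015, 0], [0.005, 0, -0.016, 0, -0.02, 0], [0.006, 0, -0.018, 0, -0.025, 0], [0.006, 0, -0.018, 0, -0.025, 0], [0.006, 0, -0.018, 0, -0.025, 0]])

```text
time: 11.23
position: [564.1, 53.9, 129.5]
orientation: [[0.024, 0.01, 1.0], [-1.0, 0.003, 0.024], [-0.002, -1.0, 0.01]]
wrist_force: [-0.7, -0.3, -0.3]
grip_width: 0.704
```

```bash
python3 - <<'E'
from h import *
plan((*OBJ['g'],118),RY,8,[1,1,1,1,.9,.7,.4,.2])
im=arm.snapshot('side');cv2.imwrite('pics/s6c.png',cv2.resize(im[40:260,150:370,::-1],None,fx=2.5,fy=2.5,interpolation=cv2.INTER_CUBIC))
E
```

```text
t 11.23 p [564.1  53.9 129.5] yaw 0.024 F [-0.7 -0.3 -0.3] g 0.704
[0.0043,0.0017,-0.0159,-0.002,-0.027,-0.0],
[0.0039,0.0017,-0.016,-0.001,-0.027,-0.001],
[0.0035,0.0017,-0.0162,-0.002,-0.027,0.0],
[0.003,0.0018,-0.0162,-0.002,-0.027,0.0],
[0.0023,0.0016,-0.0146,-0.001,-0.024,-0.0],
[0.0015,0.0013,-0.0114,-0.001,-0.019,-0.0],
[0.0008,0.0007,-0.0066,-0.001,-0.011,-0.0],
[0.0003,0.0004,-0.0032,-0.0,-0.005,-0.001],
```

View pics/s6c.png

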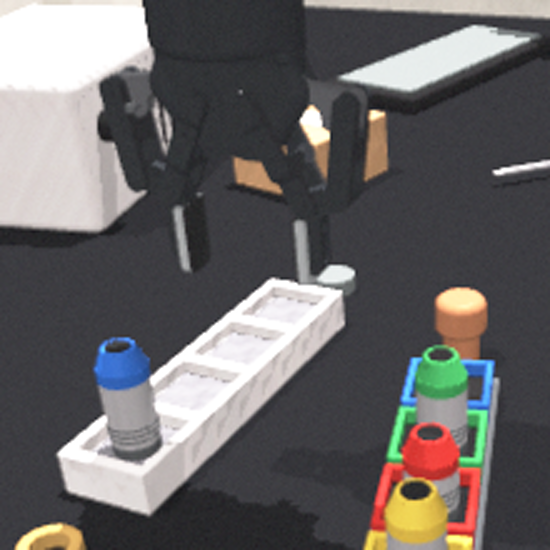

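Blue stands upright in the leftmost compartment, base at about (133,450) in the crop. Next is green.

apply_moves(plan=[[0.004, 0.0015, -0.016, -0.001, -0.027, 0], [0.004, 0.0015, -0.016, -0.001, -0.027, 0], [0.0035, 0.0015, -0.016, -0.001, -0.027, 0], [0.003, 0.0015, -0.015, -0.001, -0.026, 0], [0.002, 0.0015, -0.012, -0.001, -0.022, 0], [0.001, 0.001, -0.008, -0.001, -0.016, 0], [0.0005, 0.0005, -0.004, 0, -0.008, 0], [0, 0, -0.001, 0, -0.002, 0], [0, 0, 0, 0, 0, 0], [0, 0, 0, 0, 0, 0]])

```text
time: 12.12
position: [468.4, 26.0, 118.0]
orientation: [[0.184, -0.006, 0.983], [-0.983, 0.001, 0.184], [-0.002, -1.0, -0.005]]
wrist_force: [0.4, -0.2, -0.2]
grip_width: 0.697
```

```bash
python3 - <<'E'
from h import *
plan((*OBJ['g'],90),RY,8,[.5,1,1,1,1,.8,.5,.2])
E
```

```text
t 12.12 p [468.4  26.  118. ] yaw 0.185 F [ 0.4 -0.2 -0.2] g 0.697
[0.0001,0.0023,-0.0002,0.0,-0.001,-0.0],
[0.0001,0.0047,-0.0004,0.001,-0.001,-0.001],
[0.0001,0.0047,-0.0003,0.001,-0.001,0.0],
[0.0002,0.0046,-0.0004,0.001,-0.001,-0.0],
[0.0001,0.0047,-0.0004,0.001,-0.001,-0.001],
[0.0001,0.0037,-0.0003,0.001,-0.0,0.0],
[0.0,0.0023,-0.0002,0.0,-0.001,-0.0],
[0.0001,0.001,-0.0001,0.0,-0.0,-0.0],
```

apply_moves(plan=[[0, 0.006, -0.0005, 0, -0.001, 0], [0, 0.012, -0.0005, 0.001, -0.001, 0], [0, 0.013, -0.0005, 0.001, -0.001, 0], [0, 0.013, 0, 0.001, -0.001, 0], [0, 0.012, 0, 0.001, -0.001, 0], [0, 0.01, 0, 0.001, -0.001, 0], [0, 0.007, 0, 0, 0, 0], [0, 0.004, 0, 0, 0, 0], [0, 0.0015, 0, 0, 0, 0], [0, 0, 0, 0, 0, 0]])

```text
time: 12.95
position: [473.5, 27.1, 34.2]
orientation: [[0.19, 0.006, 0.982], [-0.982, 0.003, 0.19], [-0.001, -1.0, 0.007]]
wrist_force: [-0.1, 0.1, -0.4]
grip_width: 0.699
```

```bash
python3 - <<'E'
from h import *
plan((*OBJ['g'],35),RY,2)
im=arm.snapshot('side');cv2.imwrite('pics/s7c.png',cv2.resize(im[40:260,200:420,::-1],None,fx=2.5,fy=2.5,interpolation=cv2.INTER_CUBIC))
E
```

```text
t 12.95 p [473.5  27.1  34.2] yaw 0.192 F [-0.1  0.1 -0.4] g 0.699
[0.0004,-0.0004,-0.0038,-0.003,0.0,-0.001],
[0.0005,-0.0005,-0.0038,-0.004,0.001,-0.0],
```

View pics/s7c.png

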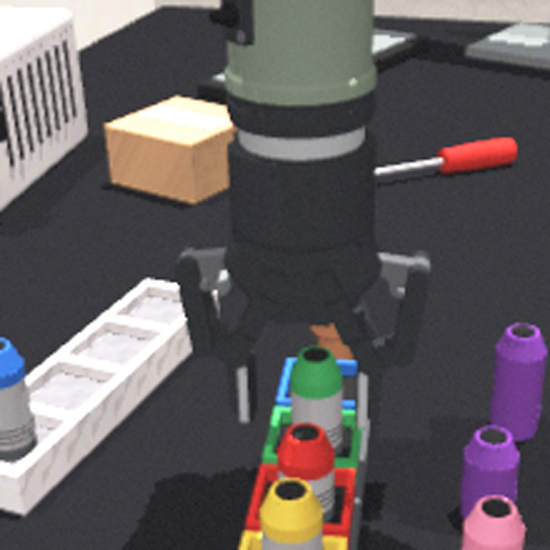

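x is 7 mm too far: the fingers at (244,420) and (362,415) are off-centre around green. I'll correct that before closing.

apply_moves(plan=[[0.0005, 0, -0.0015, -0.002, 0, 0], [0.0005, 0, -0.0015, -0.002, 0, 0], [0, 0, -0.0015, -0.002, 0, 0], [0, 0, -0.001, -0.001, 0, 0], [0, 0, -0.0005, 0, 0, 0], [0, 0, 0, 0, 0, 0], [0, 0, 0, 0, 0, 0], [0, 0, 0, 0, 0, 0], [0, 0, 0, 0, 0, 0], [0, 0, 0, 0, 0, 0]])

```text
time: 13.83
position: [469.1, 24.8, 36.8]
orientation: [[0.19, 0.005, 0.982], [-0.982, 0.001, 0.19], [-0.0, -1.0, 0.005]]
wrist_force: [-0.5, 0.7, 0.2]
grip_width: 0.701
```

apply_moves(plan=[[0, 0, 0, 0, 0, 0], [0, 0, 0, 0, 0, 0], [0, 0, 0, 0, 0, 0], [0, 0, 0, 0, 0, 0], [0, 0, 0, 0, 0, 0], [0, 0, 0, 0, 0, 0], [0, 0, 0, 0, 0, 0], [0, 0, 0, 0, 0, 0], [0, 0, 0, 0, 0, 0], [0, 0, 0, 0, 0, 0]], gripper=0.0)

```text
time: 14.67
position: [468.9, 24.8, 37.0]
orientation: [[0.19, 0.004, 0.982], [-0.982, 0.001, 0.19], [-0.0, -1.0, 0.004]]
wrist_force: [-0.7, 0.4, 1.4]
grip_width: 0.341
```

apply_moves(plan=[[0, -0.003, 0, 0, 0, 0], [0, -0.007, 0, 0, 0, 0], [0, -0.01, 0, 0, 0, 0], [0, -0.012, 0, 0, 0, 0], [0, -0.012, 0, 0, 0, 0], [0, -0.012, 0, 0, 0, 0], [0, -0.01, 0, 0, 0, 0], [0, -0.008, 0, 0, 0, 0], [0, -0.005, 0, 0, 0, 0], [0, -0.002, 0, 0, 0, 0]])

```text
time: 15.5
position: [466.9, 24.7, 123.3]
orientation: [[0.19, 0.001, 0.982], [-0.982, 0.001, 0.19], [-0.001, -1.0, 0.001]]
wrist_force: [0.5, 1.5, -1.4]
grip_width: 0.337
```

```bash
python3 - <<'E'
from h import *
plan((*CMP['g'],130),TY,10,[.4,.8,1,1,1,1,1,.8,.5,.2])
E
```

```text
t 15.5 p [466.9  24.7 123.3] yaw 0.192 F [ 0.5  1.5 -1.4] g 0.337
[0.0021,-0.0003,0.0086,-0.0,0.015,-0.0],
[0.004,-0.0007,0.0172,-0.0,0.029,-0.0],
[0.0044,-0.0009,0.0216,-0.0,0.037,-0.0],
[0.0036,-0.0009,0.0218,-0.0,0.037,-0.0],
[0.0028,-0.0008,0.022,-0.0,0.037,-0.001],
[0.0019,-0.0009,0.022,-0.001,0.036,0.0],
[0.0012,-0.0009,0.022,0.0,0.037,0.0],
[0.0003,-0.0007,0.0177,0.0,0.03,-0.0],
[-0.0002,-0.0004,0.011,0.0,0.018,-0.0],
[-0.0001,-0.0002,0.0045,0.0,0.008,-0.0],
```

apply_moves(plan=[[0.002, -0.001, 0.009, 0, 0.015, 0], [0.004, -0.001, 0.017, 0, 0.029, 0], [0.0045, -0.001, 0.022, 0, 0.037, 0], [0.0035, -0.001, 0.022, 0, 0.037, 0], [0.003, -0.001, 0.022, 0, 0.037, 0], [0.002, -0.001, 0.022, 0, 0.037, 0], [0.001, -0.001, 0.021, 0, 0.035, 0], [0, -0.001, 0.0165, 0, 0.026, 0], [0, 0, 0.01, 0, 0.014, 0], [0, 0, 0.003, 0, 0.005, 0]])

```text
time: 16.33
position: [642.0, 14.2, 124.9]
orientation: [[-0.1, -0.007, 0.995], [-0.995, 0.001, -0.1], [-0.0, -1.0, -0.007]]
wrist_force: [0.3, -0.5, -1.8]
grip_width: 0.336
```

```bash
python3 - <<'E'
from h import *
plan((*CMP['g'],60),TY,8,[.5,1,1,1,1,.8,.5,.2])
E
```

```text
t 16.33 p [642.   14.2 124.9] yaw -0.101 F [ 0.3 -0.5 -1.8] g 0.336
[-0.0001,0.0054,-0.0004,0.001,-0.001,-0.0],
[-0.0002,0.0108,-0.0008,0.001,-0.001,-0.0],
[-0.0001,0.0109,-0.0009,0.001,-0.002,-0.0],
[-0.0002,0.0108,-0.0008,0.001,-0.001,-0.0],
[-0.0002,0.0108,-0.0009,0.001,-0.001,-0.0],
[-0.0002,0.0087,-0.0006,0.001,-0.002,-0.0],
[-0.0001,0.0054,-0.0005,0.001,-0.0,-0.0],
[0.0,0.0021,-0.0002,-0.0,-0.001,-0.0],
```

apply_moves(plan=[[0, 0.0055, -0.0005, 0.001, -0.001, 0], [0, 0.0105, -0.001, 0.001, -0.001, 0], [0, 0.0105, -0.001, 0.001, -0.001, 0], [0, 0.0105, -0.001, 0.001, -0.001, 0], [0, 0.01, -0.001, 0.001, -0.001, 0], [0, 0.0075, -0.0005, 0.001, -0.001, 0], [0, 0.0045, -0.0005, 0, 0, 0], [0, 0.0015, 0, 0, 0, 0], [0, 0, 0, 0, 0, 0], [0, 0, 0, 0, 0, 0]])

```text
time: 17.17
position: [630.7, 14.9, 55.3]
orientation: [[-0.094, -0.012, 0.996], [-0.996, 0.0, -0.094], [0.001, -1.0, -0.012]]
wrist_force: [0.1, -0.1, -1.5]
grip_width: 0.338
```

```bash
python3 - <<'E'
from h import *
plan((*CMP['g'],38.5),TY,8,[.5,1,1,1,1,.8,.5,.2])
im=arm.snapshot('side');cv2.imwrite('pics/s8c.png',cv2.resize(im[40:260,150:370,::-1],None,fx=2.5,fy=2.5,interpolation=cv2.INTER_CUBIC))
E
```

```text
t 17.17 p [630.7  14.9  55.3] yaw -0.094 F [ 0.1 -0.1 -1.5] g 0.338
[-0.0001,0.0014,0.0005,0.001,-0.0,0.0],
[-0.0003,0.0028,0.0011,0.002,-0.001,0.0],
[-0.0002,0.0028,0.001,0.002,0.0,0.0],
[-0.0002,0.0028,0.001,0.002,-0.0,0.0],
[-0.0003,0.0028,0.001,0.002,-0.001,0.0],
[-0.0002,0.0022,0.0008,0.002,0.0,0.001],
[-0.0001,0.0014,0.0005,0.001,0.0,-0.0],
[-0.0,0.0006,0.0002,-0.0,-0.0,-0.0],
```

View pics/s8c.png

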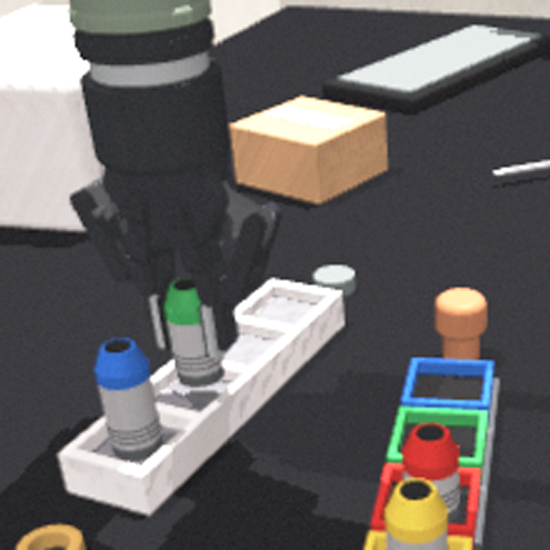

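apply_moves(plan=[[0, 0.001, 0.001, 0.002, 0, 0], [-0.0005, 0.001, 0.001, 0.002, 0, 0], [-0.0005, 0.0015, 0.001, 0.002, 0, 0], [0, 0.002, 0.001, 0.002, 0, 0], [0, 0.0025, 0.0005, 0.001, 0, 0], [0, 0.0025, 0, 0.001, 0, 0], [0, 0.0025, 0, 0, 0, 0], [0, 0.0015, 0, 0, 0, 0], [0, 0.0005, 0, 0, 0, 0], [0, 0, 0, 0, 0, 0]])

```text
time: 18.05
position: [637.5, 15.6, 40.8]
orientation: [[-0.094, 0.004, 0.996], [-0.996, -0.001, -0.094], [0.0, -1.0, 0.004]]
wrist_force: [0.2, -0.6, -0.7]
grip_width: 0.339
```

```bash
python3 - <<'E'
from h import *
plan((*CMP['g'],37),TY,1)
E
```

```text
t 18.05 p [637.5  15.6  40.8] yaw -0.094 F [ 0.2 -0.6 -0.7] g 0.339
[-0.0002,0.0038,-0.0007,-0.004,-0.002,0.0],
```

apply_moves(plan=[[0, 0.001, 0, -0.002, -0.001, 0], [0, 0.001, 0, -0.001, -0.001, 0], [0, 0.001, 0, -0.001, 0, 0], [0, 0.0005, 0, 0, 0, 0], [0, 0.0005, 0, 0, 0, 0], [0, 0.0005, 0, 0, 0, 0], [0, 0, 0, 0, 0, 0], [0, 0, 0, 0, 0, 0], [0, 0, 0, 0, 0, 0], [0, 0, 0, 0, 0, 0]])

```text
time: 18.88
position: [637.8, 15.6, 37.0]
orientation: [[-0.092, 0.001, 0.996], [-0.996, -0.0, -0.092], [0.0, -1.0, 0.001]]
wrist_force: [-0.0, -0.3, 0.3]
grip_width: 0.339
```

apply_moves(plan=[[0, 0, 0, 0, 0, 0], [0, 0, 0, 0, 0, 0], [0, 0, 0, 0, 0, 0], [0, 0, 0, 0, 0, 0], [0, 0, 0, 0, 0, 0], [0, -0.002, 0, 0, 0, 0], [0, -0.005, 0, 0, 0, 0], [0, -0.01, 0, 0, 0, 0], [0, -0.014, 0, 0, 0, 0], [0, -0.014, 0, 0, 0, 0]], gripper=0.06)

```text
time: 19.72
position: [636.5, 15.5, 82.5]
orientation: [[-0.092, -0.004, 0.996], [-0.996, -0.0, -0.092], [0.001, -1.0, -0.004]]
wrist_force: [-0.3, 0.2, 0.3]
grip_width: 0.703
```

apply_moves(plan=[[0, -0.014, 0, 0, 0, 0], [0, -0.012, 0, 0, 0, 0], [0, -0.008, 0, 0, 0, 0], [0, -0.004, 0, 0, 0, 0], [0, -0.002, 0, 0, 0, 0], [-0.004, 0, -0.01, 0, -0.015, 0], [-0.006, 0, -0.016, 0, -0.02, 0], [-0.007, 0, -0.018, 0, -0.025, 0], [-0.007, 0, -0.018, 0, -0.025, 0], [-0.007, 0, -0.018, 0, -0.025, 0]])

```text
time: 20.55
position: [557.1, 50.9, 129.2]
orientation: [[0.023, 0.004, 1.0], [-1.0, -0.0, 0.023], [0.0, -1.0, 0.004]]
wrist_force: [1.1, 0.2, -0.5]
grip_width: 0.702
```

```bash
python3 - <<'E'
from h import *
plan((*OBJ['r'],118),RY,8,[1,1,1,1,.8,.5,.3,.1])
im=arm.snapshot('side');cv2.imwrite('pics/s9c.png',cv2.resize(im[40:260,150:370,::-1],None,fx=2.5,fy=2.5,interpolation=cv2.INTER_CUBIC))
E
```

```text
t 20.55 p [557.1  50.9 129.2] yaw 0.023 F [ 1.1  0.2 -0.5] g 0.702
[-0.0062,0.0019,-0.0179,-0.001,-0.029,0.0],
[-0.0067,0.0019,-0.0178,-0.0,-0.03,0.0],
[-0.0072,0.0019,-0.0175,-0.001,-0.029,0.0],
[-0.0077,0.0019,-0.0174,-0.001,-0.03,0.0],
[-0.0066,0.0016,-0.0136,-0.0,-0.023,0.0],
[-0.0043,0.0009,-0.0085,-0.001,-0.015,0.001],
[-0.0027,0.0006,-0.005,0.0,-0.009,-0.0],
[-0.0009,0.0002,-0.0017,0.0,-0.003,-0.0],
```

View pics/s9c.png

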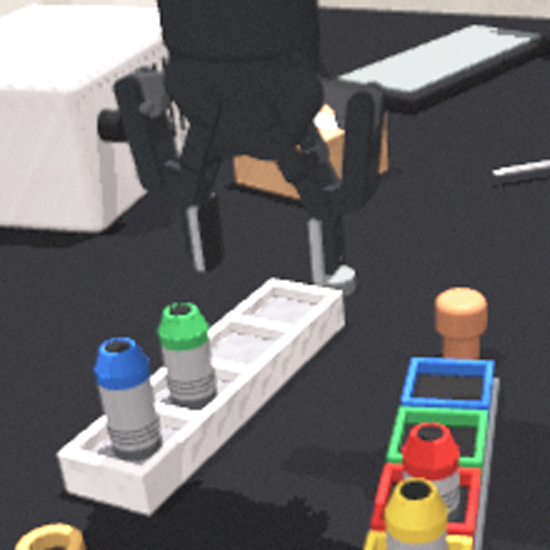

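Green stands upright in the second compartment from the left. Next is red.

apply_moves(plan=[[-0.006, 0.0015, -0.017, 0, -0.029, 0], [-0.0065, 0.0015, -0.0175, 0, -0.029, 0], [-0.007, 0.0015, -0.017, -0.001, -0.029, 0], [-0.0065, 0.0015, -0.0165, -0.001, -0.028, 0], [-0.005, 0.001, -0.0125, 0, -0.022, 0], [-0.003, 0.001, -0.008, -0.001, -0.014, 0], [-0.0015, 0.0005, -0.004, 0, -0.007, 0], [0, 0, -0.001, 0, -0.002, 0], [0, 0, 0, 0, 0, 0], [0, 0, 0, 0, 0, 0]])

```text
time: 21.43
position: [441.3, 80.7, 115.8]
orientation: [[0.197, -0.019, 0.98], [-0.98, -0.001, 0.197], [-0.003, -1.0, -0.019]]
wrist_force: [-0.1, 0.4, 0.4]
grip_width: 0.705
```

```bash
python3 - <<'E'
from h import *
plan((*OBJ['r'],100),RY,4)
E
```

```text
t 21.43 p [441.3  80.7 115.8] yaw 0.199 F [-0.1  0.4  0.4] g 0.705
[-0.0001,0.0039,0.0034,0.005,0.002,-0.001],
[-0.0001,0.0039,0.0033,0.004,0.002,-0.0],
[-0.0001,0.0039,0.0033,0.005,0.002,-0.001],
[-0.0001,0.004,0.0033,0.005,0.002,-0.001],
```

apply_moves(plan=[[0, 0.002, 0.002, 0.003, 0.001, 0], [0, 0.004, 0.003, 0.004, 0.002, 0], [0, 0.005, 0.003, 0.004, 0.002, 0], [0, 0.005, 0.002, 0.003, 0.001, 0], [0, 0.005, 0.001, 0.002, 0.001, 0], [0, 0.004, 0, 0, 0, 0], [0, 0.003, 0, 0, 0, 0], [0, 0.0015, 0, 0, 0, 0], [0, 0, 0, 0, 0, 0], [0, 0, 0, 0, 0, 0]])

```text
time: 22.27
position: [455.8, 82.6, 81.9]
orientation: [[0.188, -0.001, 0.982], [-0.982, 0.002, 0.188], [-0.002, -1.0, -0.001]]
wrist_force: [0.0, 0.4, 0.4]
grip_width: 0.704
```

```bash
python3 - <<'E'
from h import *
plan((*OBJ['r'],33),RY,8,[.5,1,1,1,1,.8,.5,.2])
E
```

```text
t 22.27 p [455.8  82.6  81.9] yaw 0.189 F [0.  0.4 0.4] g 0.704
[-0.0001,0.0041,-0.0001,0.0,-0.0,-0.0],
[-0.0002,0.0081,-0.0002,0.0,-0.001,-0.001],
[-0.0003,0.0082,-0.0003,0.0,0.0,0.0],
[-0.0002,0.0081,-0.0002,0.001,-0.0,-0.0],
[-0.0002,0.0082,-0.0003,-0.0,-0.001,-0.001],
[-0.0002,0.0065,-0.0001,-0.0,-0.0,-0.0],
[-0.0001,0.0041,-0.0002,-0.0,-0.0,-0.0],
[-0.0001,0.0016,-0.0,-0.0,-0.0,-0.0],
```

apply_moves(plan=[[0, 0.004, -0.0005, 0, 0, 0], [0, 0.0075, -0.0005, 0, 0, 0], [0, 0.008, -0.0005, 0, 0, 0], [0, 0.008, 0, 0, 0, 0], [0, 0.0075, 0, 0, 0, 0], [0, 0.0055, 0, 0, 0, 0], [0, 0.003, 0, 0, 0, 0], [0, 0.001, 0, 0, 0, 0], [0, 0, 0, 0, 0, 0], [0, 0, 0, 0, 0, 0]])

```text
time: 23.1
position: [453.7, 82.3, 32.3]
orientation: [[0.188, -0.002, 0.982], [-0.982, 0.002, 0.188], [-0.002, -1.0, -0.002]]
wrist_force: [-0.5, 0.2, 0.1]
grip_width: 0.701
```

```bash
python3 - <<'E'
from h import *
plan((*OBJ['r'],33),RY,2)
im=arm.snapshot('side');cv2.imwrite('pics/s10c.png',cv2.resize(im[80:300,200:420,::-1],None,fx=2.5,fy=2.5,interpolation=cv2.INTER_CUBIC))
E
```

```text
t 23.1 p [453.7  82.3  32.3] yaw 0.189 F [-0.5  0.2  0.1] g 0.701
[-0.0006,-0.0004,0.0003,0.001,-0.001,-0.001],
[-0.0007,-0.0003,0.0003,0.001,-0.001,-0.001],
```

View pics/s10c.png

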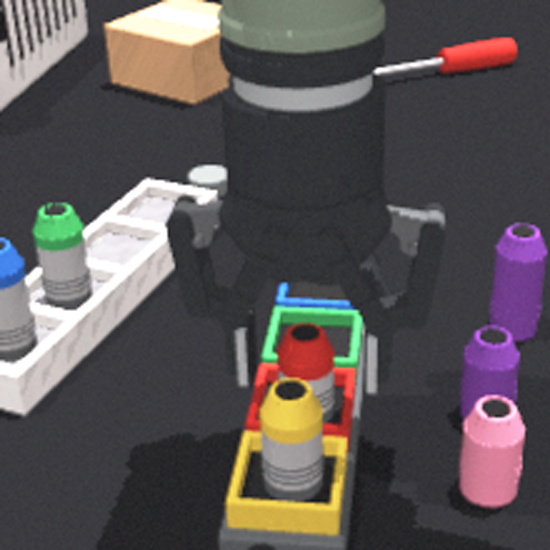

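The fingers straddle red evenly, at (242,383) and (372,390). Closing and lifting.

apply_moves(plan=[[0, 0, 0, 0, 0, 0], [0, 0, 0, 0, 0, 0], [0, 0, 0, 0, 0, 0], [0, 0, 0, 0, 0, 0], [0, 0, 0, 0, 0, 0], [0, 0, 0, 0, 0, 0], [0, 0, 0, 0, 0, 0], [0, 0, 0, 0, 0, 0], [0, 0, 0, 0, 0, 0], [0, 0, 0, 0, 0, 0]], gripper=0.0)

```text
time: 23.98
position: [454.2, 82.4, 33.3]
orientation: [[0.188, -0.0, 0.982], [-0.982, 0.002, 0.188], [-0.002, -1.0, 0.0]]
wrist_force: [0.1, -0.6, 0.2]
grip_width: 0.336
```

apply_moves(plan=[[0, -0.003, 0, 0, 0, 0], [0, -0.007, 0, 0, 0, 0], [0, -0.01, 0, 0, 0, 0], [0, -0.012, 0, 0, 0, 0], [0, -0.012, 0, 0, 0, 0], [0, -0.012, 0, 0, 0, 0], [0, -0.011, 0, 0, 0, 0], [0, -0.01, 0, 0, 0, 0], [0, -0.006, 0, 0, 0, 0], [0, -0.003, 0, 0, 0, 0]])

```text
time: 24.82
position: [453.4, 82.0, 126.5]
orientation: [[0.188, -0.001, 0.982], [-0.982, 0.002, 0.188], [-0.002, -1.0, -0.0]]
wrist_force: [-0.3, -0.9, -1.7]
grip_width: 0.339
```

```bash
python3 - <<'E'
from h import *
plan((*CMP['r'],128),TY,12,[.4,.8,1,1,1,1,1,1,.9,.7,.4,.2])
im=arm.snapshot('side');cv2.imwrite('pics/s11c.png',cv2.resize(im[40:300,160:420,::-1],None,fx=2,fy=2,interpolation=cv2.INTER_CUBIC))
E
```

```text
t 24.82 p [453.4  82.  126.5] yaw 0.189 F [-0.3 -0.9 -1.7] g 0.339
[0.0067,-0.0001,0.0064,0.0,0.012,-0.0],
[0.0132,-0.0001,0.013,0.0,0.024,-0.0],
[0.0161,-0.0002,0.0167,0.0,0.03,-0.001],
[0.0157,-0.0002,0.0171,0.0,0.03,0.0],
[0.0151,-0.0002,0.0176,0.0,0.029,0.0],
[0.0146,-0.0002,0.0181,0.0,0.03,-0.0],
[0.014,-0.0002,0.0184,0.0,0.03,-0.0],
[0.0135,-0.0002,0.0189,0.001,0.03,-0.001],
[0.0116,-0.0001,0.0173,-0.0,0.027,0.0],
[0.0087,-0.0001,0.0137,-0.0,0.021,-0.0],
[0.0047,-0.0001,0.008,-0.0,0.012,-0.0],
[0.0024,-0.0,0.004,-0.0,0.006,-0.0],
```

View pics/s11c.png

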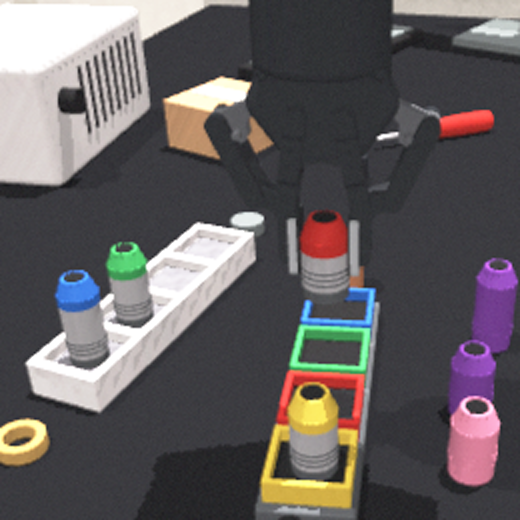

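Red is held upright and well clear of the rest. Moving it to the tray.

apply_moves(plan=[[0.0065, 0, 0.0065, 0, 0.012, 0], [0.013, -0.0005, 0.013, 0, 0.024, 0], [0.016, -0.0005, 0.0165, 0, 0.03, 0], [0.0155, -0.0005, 0.017, 0, 0.03, 0], [0.015, -0.0005, 0.0175, 0, 0.03, 0], [0.0145, -0.0005, 0.018, 0, 0.03, 0], [0.014, -0.0005, 0.018, 0, 0.03, 0], [0.013, -0.0005, 0.0175, 0, 0.028, 0], [0.01, 0, 0.014, 0, 0.021, 0], [0.006, 0, 0.009, 0, 0.013, 0]])

```text
time: 25.7
position: [614.7, -39.2, 122.2]
orientation: [[-0.073, -0.011, 0.997], [-0.997, 0.001, -0.073], [-0.0, -1.0, -0.012]]
wrist_force: [-0.7, -0.7, -1.3]
grip_width: 0.335
```

```bash
python3 - <<'E'
from h import *
plan((*CMP['r'],75),TY,8,[.5,1,1,1,1,.8,.5,.2])
E
```

```text
t 25.7 p [614.7 -39.2 122.2] yaw -0.073 F [-0.7 -0.7 -1.3] g 0.335
[0.0003,0.0039,0.0014,0.001,0.002,-0.0],
[0.0006,0.0079,0.0029,0.002,0.003,-0.0],
[0.0006,0.0078,0.0029,0.002,0.003,-0.0],
[0.0005,0.0078,0.0029,0.002,0.003,-0.0],
[0.0006,0.0079,0.0028,0.002,0.003,-0.0],
[0.0005,0.0063,0.0023,0.001,0.003,-0.0],
[0.0002,0.0039,0.0014,0.001,0.001,-0.0],
[0.0001,0.0016,0.0006,0.001,0.001,-0.0],
```

apply_moves(plan=[[0, 0.004, 0.0015, 0.001, 0.002, 0], [0, 0.008, 0.003, 0.002, 0.003, 0], [0, 0.008, 0.003, 0.002, 0.003, 0], [0, 0.008, 0.003, 0.002, 0.003, 0], [0, 0.0075, 0.0025, 0.002, 0.003, 0], [0, 0.0055, 0.002, 0.001, 0.003, 0], [0, 0.003, 0.001, 0.001, 0.001, 0], [0, 0.001, 0.0005, 0.001, 0, 0], [0, 0, 0, 0, 0, 0], [0, 0, 0, 0, 0, 0]])

```text
time: 26.53
position: [629.9, -40.9, 66.6]
orientation: [[-0.093, -0.008, 0.996], [-0.996, 0.001, -0.093], [-0.0, -1.0, -0.008]]
wrist_force: [0.3, -0.1, -0.1]
grip_width: 0.34
```

```bash
python3 - <<'E'
from h import *
plan((*CMP['r'],50),TY,8,[.5,1,1,1,1,.8,.5,.2])
E
```

```text
t 26.53 p [629.9 -40.9  66.6] yaw -0.093 F [ 0.3 -0.1 -0.1] g 0.34
[0.0002,0.0014,0.0001,0.001,-0.0,-0.0],
[0.0005,0.0028,0.0003,0.001,-0.0,-0.0],
[0.0005,0.0027,0.0003,0.001,-0.001,-0.0],
[0.0005,0.0028,0.0003,0.002,0.0,-0.0],
[0.0005,0.0028,0.0003,0.001,-0.0,-0.0],
[0.0004,0.0022,0.0002,0.001,-0.0,-0.0],
[0.0002,0.0014,0.0001,0.001,-0.0,-0.0],
[0.0001,0.0005,0.0001,0.0,-0.0,-0.0],
```

apply_moves(plan=[[0.0005, 0.002, 0, 0.001, 0, 0], [0.0005, 0.004, 0, 0.001, 0, 0], [0.0005, 0.005, 0, 0.001, 0, 0], [0.0005, 0.005, 0, 0.001, 0, 0], [0.0005, 0.005, 0, 0.001, 0, 0], [0, 0.004, 0, 0.001, 0, 0], [0, 0.002, 0, 0, 0, 0], [0, 0.001, 0, 0, 0, 0], [0, 0, 0, 0, 0, 0], [0, 0, 0, 0, 0, 0]])

```text
time: 27.37
position: [629.9, -43.8, 36.9]
orientation: [[-0.093, 0.001, 0.996], [-0.996, 0.0, -0.093], [-0.0, -1.0, 0.001]]
wrist_force: [0.0, 0.4, -1.2]
grip_width: 0.334
```

```bash
python3 - <<'E'
from h import *
plan((*CMP['r'],33.3),TY,1)
im=arm.snapshot('side');cv2.imwrite('pics/s12c.png',cv2.resize(im[40:260,150:370,::-1],None,fx=2.5,fy=2.5,interpolation=cv2.INTER_CUBIC))
E
```

```text
t 27.37 p [629.9 -43.8  36.9] yaw -0.094 F [ 0.   0.4 -1.2] g 0.334
[0.0001,0.0036,0.0014,-0.001,-0.002,-0.0],
```

View pics/s12c.png

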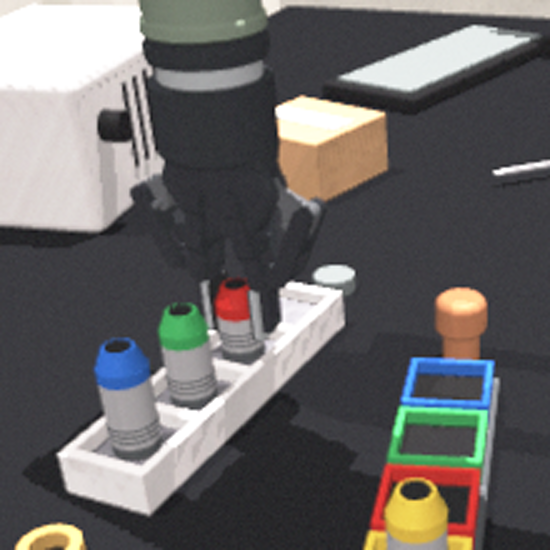

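Red is in the third compartment, about 3.6 mm above the floor. Lowering, then releasing.

apply_moves(plan=[[0, 0.001, 0.0005, 0, -0.001, 0], [0, 0.001, 0, 0, -0.001, 0], [0, 0.001, 0, 0, 0, 0], [0, 0.0005, 0, 0, 0, 0], [0, 0.0005, 0, 0, 0, 0], [0, 0.0005, 0, 0, 0, 0], [0, 0, 0, 0, 0, 0], [0, 0, 0, 0, 0, 0], [0, 0, 0, 0, 0, 0], [0, 0, 0, 0, 0, 0]])

```text
time: 28.25
position: [631.3, -43.8, 33.4]
orientation: [[-0.091, 0.003, 0.996], [-0.996, -0.0, -0.091], [-0.0, -1.0, 0.003]]
wrist_force: [0.1, -0.5, -0.9]
grip_width: 0.33
```

apply_moves(plan=[[0, 0.0005, 0, -0.001, 0, 0], [0, 0.0005, 0, -0.001, 0, 0], [0, 0, 0, 0, 0, 0], [0, 0, 0, 0, 0, 0], [0, 0, 0, 0, 0, 0], [0, 0, 0, 0, 0, 0], [0, 0, 0, 0, 0, 0], [0, 0, 0, 0, 0, 0], [0, 0, 0, 0, 0, 0], [0, 0, 0, 0, 0, 0]])

```text
time: 29.08
position: [631.5, -43.9, 33.3]
orientation: [[-0.091, 0.002, 0.996], [-0.996, -0.0, -0.091], [-0.0, -1.0, 0.002]]
wrist_force: [-0.9, 0.5, 1.0]
grip_width: 0.337
```

apply_moves(plan=[[0, 0, 0, 0, 0, 0], [0, 0, 0, 0, 0, 0], [0, 0, 0, 0, 0, 0], [0, 0, 0, 0, 0, 0], [0, 0, 0, 0, 0, 0], [0, -0.002, 0, 0, 0, 0], [0, -0.005, 0, 0, 0, 0], [0, -0.01, 0, 0, 0, 0], [0, -0.014, 0, 0, 0, 0], [0, -0.014, 0, 0, 0, 0]], gripper=0.06)

```text
time: 29.92
position: [629.9, -43.7, 78.0]
orientation: [[-0.091, -0.004, 0.996], [-0.996, 0.0, -0.091], [-0.0, -1.0, -0.004]]
wrist_force: [-0.0, 0.7, 0.2]
grip_width: 0.707
```

apply_moves(plan=[[0, -0.014, 0, 0, 0, 0], [0, -0.012, 0, 0, 0, 0], [0, -0.01, 0, 0, 0, 0], [0, -0.006, 0, 0, 0, 0], [0, -0.003, 0, 0, 0, 0], [-0.007, 0, -0.008, 0, -0.012, 0], [-0.013, 0, -0.013, 0, -0.018, 0], [-0.018, 0, -0.014, 0, -0.02, 0], [-0.018, 0, -0.014, 0, -0.02, 0], [-0.018, 0, -0.014, 0, -0.02, 0]])

```text
time: 30.75
position: [570.7, 34.0, 131.1]
orientation: [[-0.001, 0.005, 1.0], [-1.0, -0.001, -0.001], [0.001, -1.0, 0.005]]
wrist_force: [-0.3, 0.5, -0.2]
grip_width: 0.699
```

```bash
python3 - <<'E'
from h import *
plan((*OBJ['y'],120),RY,10,[1,1,1,1,1,1,1,.8,.5,.2])
im=arm.snapshot('side');cv2.imwrite('pics/s13c.png',cv2.resize(im[40:300,150:410,::-1],None,fx=2,fy=2,interpolation=cv2.INTER_CUBIC))
E
```

```text
t 30.75 p [570.7  34.  131.1] yaw -0.001 F [-0.3  0.5 -0.2] g 0.699
[-0.0126,0.0012,-0.015,-0.001,-0.023,0.0],
[-0.0129,0.0012,-0.0146,-0.0,-0.022,0.0],
[-0.0133,0.0013,-0.0144,-0.001,-0.023,0.001],
[-0.0135,0.0012,-0.0141,-0.0,-0.022,-0.0],
[-0.0139,0.0013,-0.0137,-0.001,-0.023,-0.0],
[-0.0142,0.0013,-0.0135,-0.0,-0.022,0.0],
[-0.0145,0.0012,-0.0131,-0.001,-0.023,0.0],
[-0.0118,0.0011,-0.0102,-0.0,-0.018,0.0],
[-0.0075,0.0006,-0.0063,-0.001,-0.011,0.0],
[-0.0031,0.0003,-0.0024,0.0,-0.005,0.0],
```

View pics/s13c.png

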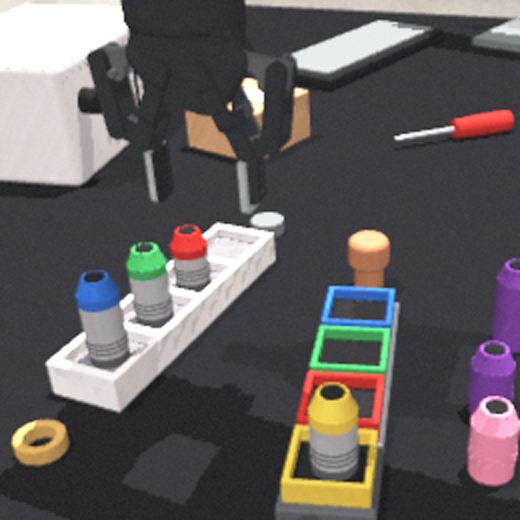

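Three objectives now stand upright in the tray. Last is yellow.

apply_moves(plan=[[-0.0125, 0.001, -0.015, 0, -0.022, 0], [-0.013, 0.001, -0.0145, 0, -0.022, 0], [-0.0135, 0.001, -0.0145, 0, -0.022, 0], [-0.0135, 0.001, -0.014, -0.001, -0.022, 0], [-0.014, 0.001, -0.0135, 0, -0.022, 0], [-0.0135, 0.001, -0.013, -0.001, -0.022, 0], [-0.0115, 0.001, -0.011, 0, -0.019, 0], [-0.0075, 0.001, -0.007, -0.001, -0.013, 0], [-0.003, 0, -0.003, 0, -0.006, 0], [0, 0, 0, 0, 0, 0]])

```text
time: 31.63
position: [436.5, 137.2, 117.4]
orientation: [[0.187, -0.019, 0.982], [-0.982, -0.001, 0.187], [-0.003, -1.0, -0.019]]
wrist_force: [-0.8, -0.7, 0.0]
grip_width: 0.704
```

```bash
python3 - <<'E'
from h import *
plan((*OBJ['y'],85),RY,8,[.5,1,1,1,1,.8,.5,.2])
E
```

```text
t 31.63 p [436.5 137.2 117.4] yaw 0.188 F [-0.8 -0.7  0. ] g 0.704
[-0.0002,0.0027,0.0007,0.002,-0.0,-0.0],
[-0.0004,0.0054,0.0014,0.003,-0.001,-0.001],
[-0.0004,0.0054,0.0014,0.003,-0.0,-0.0],
[-0.0004,0.0054,0.0014,0.003,-0.0,-0.001],
[-0.0004,0.0053,0.0013,0.003,-0.001,0.0],
[-0.0003,0.0044,0.0011,0.003,-0.0,-0.0],
[-0.0002,0.0027,0.0006,0.001,-0.0,-0.001],
[-0.0001,0.001,0.0003,0.001,-0.001,0.0],
```

apply_moves(plan=[[0, 0.0025, 0.0005, 0.002, 0, 0], [-0.0005, 0.005, 0.001, 0.003, 0, -0.001], [-0.0005, 0.005, 0.001, 0.003, 0, 0], [-0.0005, 0.005, 0.001, 0.003, 0, -0.001], [-0.0005, 0.005, 0.001, 0.003, 0, 0], [-0.0005, 0.004, 0.0005, 0.002, 0, 0], [0, 0.002, 0.0005, 0.001, 0, 0], [0, 0.001, 0, 0.001, 0, 0], [0, 0, 0, 0, 0, 0], [0, 0, 0, 0, 0, 0]])

```text
time: 32.47
position: [444.4, 139.3, 83.5]
orientation: [[0.184, 0.001, 0.983], [-0.983, -0.0, 0.184], [0.0, -1.0, 0.001]]
wrist_force: [0.5, 0.2, -0.1]
grip_width: 0.702
```

```bash
python3 - <<'E'
from h import *
plan((*OBJ['y'],34),RY,8,[.5,1,1,1,1,.8,.5,.2])
E
```

```text
t 32.47 p [444.4 139.3  83.5] yaw 0.185 F [ 0.5  0.2 -0.1] g 0.702
[-0.0002,0.0041,-0.0,-0.0,-0.001,0.0],
[-0.0003,0.0083,-0.0001,-0.0,-0.001,0.0],
[-0.0003,0.0082,-0.0001,-0.0,-0.001,0.0],
[-0.0003,0.0083,-0.0,-0.0,-0.001,0.0],
[-0.0003,0.0082,-0.0001,-0.001,-0.001,0.0],
[-0.0003,0.0066,-0.0,0.0,-0.0,0.0],
[-0.0002,0.0042,-0.0001,0.0,-0.001,0.0],
[-0.0,0.0016,0.0,0.0,-0.0,0.0],
```

apply_moves(plan=[[0, 0.004, 0, 0, -0.001, 0], [-0.0005, 0.0075, 0, 0, -0.001, 0], [-0.0005, 0.008, 0, 0, -0.001, 0], [-0.0005, 0.008, 0, 0, -0.001, 0], [0, 0.0075, 0, 0, -0.001, 0], [0, 0.006, 0, 0, 0, 0], [0, 0.0035, 0, 0, 0, 0], [0, 0.001, 0, 0, 0, 0], [0, 0, 0, 0, 0, 0], [0, 0, 0, 0, 0, 0]])

```text
time: 33.3
position: [443.9, 140.9, 32.7]
orientation: [[0.189, 0.0, 0.982], [-0.982, -0.001, 0.189], [0.001, -1.0, 0.0]]
wrist_force: [-0.1, -1.2, -0.0]
grip_width: 0.699
```

```bash
python3 - <<'E'
from h import *
plan((*OBJ['y'],34),RY,1)
im=arm.snapshot('side');cv2.imwrite('pics/s14c.png',cv2.resize(im[80:320,190:430,::-1],None,fx=2.2,fy=2.2,interpolation=cv2.INTER_CUBIC))
E
```

```text
t 33.3 p [443.9 140.9  32.7] yaw 0.191 F [-0.1 -1.2 -0. ] g 0.699
[-0.0002,-0.0013,-0.0002,-0.0,-0.0,0.001],
```

View pics/s14c.png

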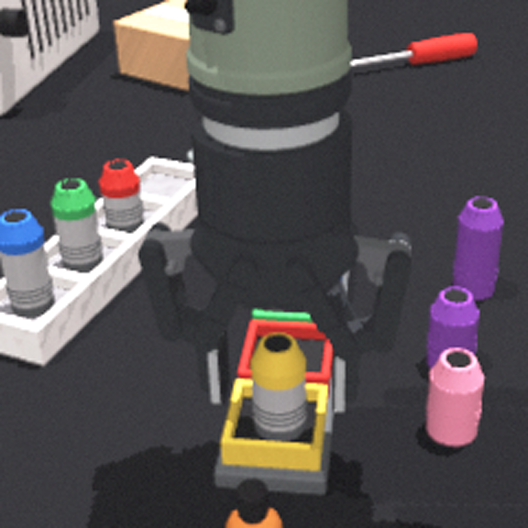

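Well centred on yellow. Closing and lifting.

apply_moves(plan=[[0, -0.0005, 0, 0, 0, 0], [0, -0.0005, 0, 0, 0, 0], [0, 0, 0, 0, 0, 0], [0, 0, 0, 0, 0, 0], [0, 0, 0, 0, 0, 0], [0, 0, 0, 0, 0, 0], [0, 0, 0, 0, 0, 0], [0, 0, 0, 0, 0, 0], [0, 0, 0, 0, 0, 0], [0, 0, 0, 0, 0, 0]], gripper=0.0)

```text
time: 34.18
position: [444.2, 141.0, 34.8]
orientation: [[0.189, 0.002, 0.982], [-0.982, 0.0, 0.189], [0.0, -1.0, 0.002]]
wrist_force: [-1.2, -0.1, -1.9]
grip_width: 0.337
```

apply_moves(plan=[[0, -0.003, 0, 0, 0, 0], [0, -0.007, 0, 0, 0, 0], [0, -0.01, 0, 0, 0, 0], [0, -0.012, 0, 0, 0, 0], [0, -0.012, 0, 0, 0, 0], [0, -0.012, 0, 0, 0, 0], [0, -0.012, 0, 0, 0, 0], [0, -0.01, 0, 0, 0, 0], [0, -0.006, 0, 0, 0, 0], [0, -0.003, 0, 0, 0, 0]])

```text
time: 35.02
position: [443.3, 140.7, 129.1]
orientation: [[0.189, 0.001, 0.982], [-0.982, -0.0, 0.189], [0.0, -1.0, 0.001]]
wrist_force: [-0.4, -0.2, -1.1]
grip_width: 0.339
```

```bash
python3 - <<'E'
from h import *
plan((*CMP['y'],128),TY,16,[.4,.8,1,1,1,1,1,1,1,1,1,1,.9,.7,.4,.2])
im=arm.snapshot('side');cv2.imwrite('pics/s15c.png',cv2.resize(im[40:300,160:420,::-1],None,fx=2,fy=2,interpolation=cv2.INTER_CUBIC))
E
```

```text
t 35.02 p [443.3 140.7 129.1] yaw 0.19 F [-0.4 -0.2 -1.1] g 0.339
[0.0082,0.0,0.004,-0.0,0.008,0.0],
[0.0163,0.0001,0.008,-0.0,0.017,0.0],
[0.0203,0.0001,0.0105,-0.0,0.021,0.0],
[0.02,0.0001,0.0108,-0.0,0.021,0.0],
[0.0198,0.0001,0.0113,-0.0,0.022,0.0],
[0.0195,0.0001,0.0117,-0.0,0.021,0.0],
[0.0193,0.0001,0.0121,-0.001,0.021,0.0],
[0.019,0.0001,0.0125,0.0,0.021,0.0],
[0.0187,0.0001,0.0129,0.0,0.021,0.0],
[0.0185,0.0001,0.0133,0.0,0.021,0.0],
[0.0182,0.0001,0.0136,0.0,0.021,0.0],
[0.0179,0.0001,0.0141,-0.0,0.021,0.0],
[0.0158,0.0001,0.013,-0.0,0.019,0.0],
[0.0122,0.0,0.0103,-0.0,0.015,0.0],
[0.0068,0.0,0.006,-0.0,0.008,0.0],
[0.0034,0.0001,0.0031,-0.0,0.004,0.0],
```

View pics/s15c.png

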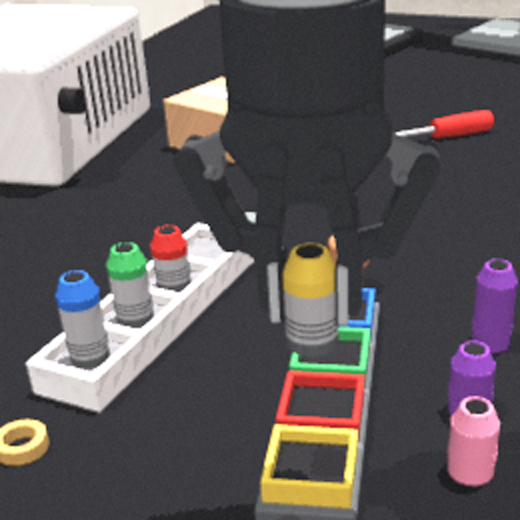

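Yellow is held upright and the rack is empty. Moving to the rightmost compartment.

apply_moves(plan=[[0.008, 0, 0.004, 0, 0.008, 0], [0.0165, -0.0005, 0.008, 0, 0.017, 0], [0.0205, -0.0005, 0.0105, 0, 0.021, 0], [0.02, -0.0005, 0.011, 0, 0.021, 0], [0.02, -0.0005, 0.0115, 0, 0.021, 0], [0.0195, 0, 0.0115, 0, 0.021, 0], [0.0195, 0, 0.012, 0, 0.021, 0], [0.019, 0, 0.0125, 0, 0.021, 0], [0.0185, 0, 0.013, 0, 0.021, 0], [0.0185, 0, 0.0135, 0, 0.021, 0]])

```text
time: 35.9
position: [570.0, -37.5, 124.8]
orientation: [[-0.008, -0.011, 1.0], [-1.0, -0.001, -0.008], [0.001, -1.0, -0.011]]
wrist_force: [-0.7, 0.5, -1.8]
grip_width: 0.333
```

```bash
python3 - <<'E'
from h import *
plan((*CMP['y'],125),TY,8,[1,1,1,.9,.7,.5,.3,.1])
E
```

```text
t 35.9 p [570.  -37.5 124.8] yaw -0.008 F [-0.7  0.5 -1.8] g 0.333
[0.012,-0.0001,0.0102,0.002,0.015,0.0],
[0.0118,-0.0002,0.0104,0.002,0.015,0.001],
[0.0116,-0.0001,0.0106,0.002,0.016,-0.0],
[0.0103,-0.0001,0.0097,0.002,0.013,0.0],
[0.008,-0.0,0.0077,0.001,0.011,0.0],
[0.0056,-0.0,0.0055,0.001,0.008,0.001],
[0.0033,-0.0,0.0033,0.001,0.004,-0.0],
[0.0011,-0.0001,0.0011,0.0,0.002,-0.0],
```

apply_moves(plan=[[0.012, 0, 0.01, 0.002, 0.015, 0], [0.0115, 0, 0.0105, 0.002, 0.015, 0], [0.011, 0, 0.0105, 0.002, 0.015, 0], [0.0085, 0, 0.0095, 0.002, 0.012, 0], [0.006, 0, 0.0075, 0.001, 0.01, 0], [0.0035, 0, 0.0055, 0.001, 0.006, 0], [0.0015, 0, 0.003, 0.001, 0.003, 0], [0, 0, 0.001, 0, 0.001, 0], [0, 0, 0, 0, 0, 0], [0, 0, 0, 0, 0, 0]])

```text
time: 36.73
position: [628.1, -105.0, 116.5]
orientation: [[-0.098, -0.011, 0.995], [-0.995, -0.002, -0.098], [0.003, -1.0, -0.011]]
wrist_force: [-0.8, 0.5, -1.0]
grip_width: 0.337
```

```bash
python3 - <<'E'
from h import *
plan((*CMP['y'],65),TY,8,[.5,1,1,1,1,.8,.5,.2])
E
```

```text
t 36.73 p [ 628.1 -105.   116.5] yaw -0.098 F [-0.8  0.5 -1. ] g 0.337
[-0.0001,0.0043,-0.0002,0.001,-0.0,0.0],
[-0.0002,0.0086,-0.0003,0.002,-0.001,0.001],
[-0.0002,0.0086,-0.0004,0.001,-0.001,0.0],
[-0.0002,0.0085,-0.0003,0.002,-0.001,0.001],
[-0.0002,0.0086,-0.0004,0.002,-0.001,0.0],
[-0.0002,0.0069,-0.0003,0.001,-0.001,0.0],
[-0.0,0.0043,-0.0002,0.001,-0.0,0.001],
[-0.0001,0.0017,-0.0001,0.001,-0.001,-0.0],
```

apply_moves(plan=[[0, 0.0045, 0, 0.001, 0, 0], [0, 0.0085, 0, 0.002, -0.001, 0], [0, 0.0085, 0, 0.002, -0.001, 0], [0, 0.0085, 0, 0.002, -0.001, 0], [0, 0.008, 0, 0.001, -0.001, 0], [0, 0.006, 0, 0.001, -0.001, 0], [0, 0.0035, 0, 0.001, 0, 0], [0, 0.001, 0, 0.001, 0, 0], [0, 0, 0, 0, 0, 0], [0, 0, 0, 0, 0, 0]])

```text
time: 37.57
position: [625.4, -102.6, 61.7]
orientation: [[-0.089, -0.003, 0.996], [-0.996, -0.002, -0.089], [0.002, -1.0, -0.002]]
wrist_force: [-0.6, 0.4, -1.5]
grip_width: 0.337
```

```bash
python3 - <<'E'
from h import *
plan((*CMP['y'],38),TY,8,[.5,1,1,1,1,.8,.5,.2])
E
```

```text
t 37.57 p [ 625.4 -102.6   61.7] yaw -0.089 F [-0.6  0.4 -1.5] g 0.337
[0.0001,0.002,0.0,0.0,0.0,0.0],
[0.0002,0.0039,0.0001,0.001,0.001,0.0],
[0.0001,0.004,0.0001,0.0,0.0,0.001],
[0.0002,0.0039,0.0001,0.0,0.001,0.0],
[0.0002,0.004,0.0001,0.001,0.0,0.0],
[0.0001,0.0031,0.0,0.0,0.0,0.001],
[0.0001,0.002,0.0001,0.0,0.001,-0.0],
[0.0,0.0008,-0.0,0.0,-0.0,-0.0],
```

apply_moves(plan=[[0, 0.002, 0, 0, 0, 0], [0.0005, 0.004, 0, 0, 0.001, 0], [0, 0.004, 0, 0.001, 0.001, 0], [0, 0.004, 0, 0, 0.001, 0], [0, 0.0035, 0, 0.001, 0, 0], [0, 0.003, 0, 0, 0, 0], [0, 0.0015, 0, 0, 0, 0], [0, 0.0005, 0, 0, 0, 0], [0, 0, 0, 0, 0, 0], [0, 0, 0, 0, 0, 0]])

```text
time: 38.4
position: [626.3, -103.6, 37.9]
orientation: [[-0.093, 0.002, 0.996], [-0.996, -0.002, -0.093], [0.002, -1.0, 0.002]]
wrist_force: [0.3, -0.2, -0.7]
grip_width: 0.337
```

```bash
python3 - <<'E'
from h import *
plan((*CMP['y'],34.8),TY,1)
im=arm.snapshot('side');cv2.imwrite('pics/s16c.png',cv2.resize(im[40:260,150:370,::-1],None,fx=2.5,fy=2.5,interpolation=cv2.INTER_CUBIC))
E
```

```text
t 38.4 p [ 626.3 -103.6   37.9] yaw -0.093 F [ 0.3 -0.2 -0.7] g 0.337
[0.0002,0.0031,-0.0006,-0.002,-0.001,0.002],
```

View pics/s16c.png

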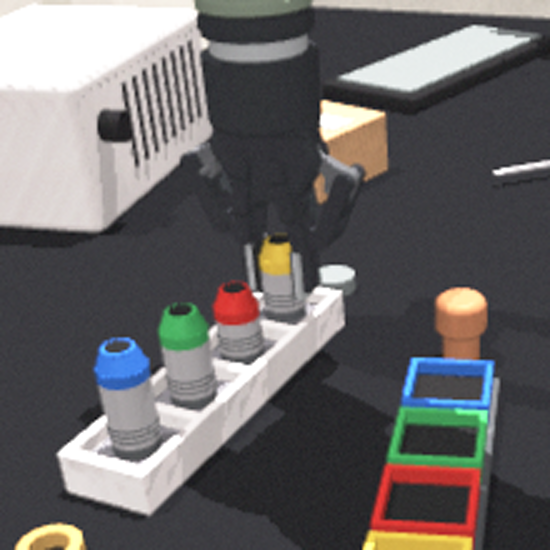

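apply_moves(plan=[[0, 0.001, 0, -0.001, 0, 0.001], [0, 0.001, 0, -0.001, 0, 0], [0, 0.0005, 0, 0, 0, 0], [0, 0.0005, 0, 0, 0, 0], [0, 0.0005, 0, 0, 0, 0], [0, 0.0005, 0, 0, 0, 0], [0, 0, 0, 0, 0, 0], [0, 0, 0, 0, 0, 0], [0, 0, 0, 0, 0, 0], [0, 0, 0, 0, 0, 0]])

```text
time: 39.28
position: [627.1, -103.7, 34.8]
orientation: [[-0.093, 0.002, 0.996], [-0.996, -0.002, -0.093], [0.001, -1.0, 0.003]]
wrist_force: [-0.5, -1.4, -1.2]
grip_width: 0.335
```

apply_moves(plan=[[0, 0.0005, 0, -0.001, 0, 0], [0, 0.0005, 0, 0, 0, 0], [0, 0, 0, 0, 0, 0], [0, 0, 0, 0, 0, 0], [0, 0, 0, 0, 0, 0], [0, 0, 0, 0, 0, 0], [0, 0, 0, 0, 0, 0], [0, 0, 0, 0, 0, 0], [0, 0, 0, 0, 0, 0], [0, 0, 0, 0, 0, 0]])

```text
time: 40.12
position: [627.2, -103.8, 34.8]
orientation: [[-0.093, 0.002, 0.996], [-0.996, -0.002, -0.093], [0.001, -1.0, 0.002]]
wrist_force: [-1.4, -0.0, 0.9]
grip_width: 0.342
```

Contact again: z holds at 34.8 and the force is +0.9 N. I'll release, rise, and move the arm out of the top camera's view.

apply_moves(plan=[[0, 0, 0, 0, 0, 0], [0, 0, 0, 0, 0, 0], [0, 0, 0, 0, 0, 0], [0, 0, 0, 0, 0, 0], [0, 0, 0, 0, 0, 0], [0, -0.002, 0, 0, 0, 0], [0, -0.005, 0, 0, 0, 0], [0, -0.01, 0, 0, 0, 0], [0, -0.014, 0, 0, 0, 0], [0, -0.014, 0, 0, 0, 0]], gripper=0.06)

```text
time: 40.95
position: [625.7, -103.4, 79.5]
orientation: [[-0.093, -0.003, 0.996], [-0.996, -0.001, -0.093], [0.001, -1.0, -0.003]]
wrist_force: [0.3, -0.2, 0.0]
grip_width: 0.703
```

apply_moves(plan=[[0, -0.016, 0, 0, 0, 0], [0, -0.016, 0, 0, 0, 0], [0, -0.016, 0, 0, 0, 0], [0, -0.016, 0, 0, 0, 0], [0, -0.016, 0, 0, 0, 0], [0, -0.016, 0, 0, 0, 0], [0, -0.012, 0, 0, 0, 0], [0, -0.008, 0, 0, 0, 0], [0.01, -0.004, 0, 0, 0.02, 0], [0.02, 0, 0, 0, 0.04, 0]])

```text
time: 41.78
position: [624.6, -131.5, 219.8]
orientation: [[-0.151, 0.013, 0.988], [-0.989, -0.002, -0.151], [0.0, -1.0, 0.013]]
wrist_force: [-0.8, -0.7, -0.0]
grip_width: 0.699
```

apply_moves(plan=[[0.03, 0, -0.01, 0, 0.06, 0], [0.03, 0, -0.01, 0, 0.06, 0], [0.03, 0, -0.01, 0, 0.06, 0], [0.03, 0, -0.01, 0, 0.06, 0], [0.03, 0, -0.01, 0, 0.06, 0], [0.03, 0, -0.01, 0, 0.06, 0], [0.03, 0, -0.01, 0, 0.06, 0], [0.03, 0, -0.01, 0, 0.06, 0], [0.03, 0, -0.01, 0, 0.06, 0], [0.03, 0, -0.01, 0, 0.06, 0]])

```text
time: 42.62
position: [401.3, -372.0, 216.4]
orientation: [[-0.707, 0.012, 0.707], [-0.707, -0.005, -0.707], [-0.005, -1.0, 0.011]]
wrist_force: [0.8, -0.9, -0.3]
grip_width: 0.702
```

apply_moves(plan=[[0.03, 0, -0.005, 0, 0.06, 0], [0.03, 0, -0.005, 0, 0.06, 0], [0.03, 0, -0.005, 0, 0.06, 0], [0.025, 0, 0, 0, 0.05, 0], [0.02, 0, 0, 0, 0.04, 0], [0.01, 0, 0, 0, 0.02, 0], [0.005, 0, 0, 0, 0.01, 0], [0, 0, 0, 0, 0, 0], [0, 0, 0, 0, 0, 0], [0, 0, 0, 0, 0, 0]])

```text
time: 43.45
position: [256.1, -457.9, 214.5]
orientation: [[-0.899, 0.006, 0.437], [-0.437, -0.003, -0.899], [-0.004, -1.0, 0.005]]
wrist_force: [0.9, 0.8, -0.1]
grip_width: 0.702
```

```bash
python3 - <<'E'
from h import *
for n in ('top','side'):
    im=arm.snapshot(n)[:,:,::-1]; cv2.imwrite(f'pics/{n}9.png',im)
    c=im[95:170,252:407] if n=='top' else im[130:300,165:380]
    cv2.imwrite(f'pics/{n}9c.png',cv2.resize(c,None,fx=5 if n=='top' else 3.5,fy=5 if n=='top' else 3.5,interpolation=cv2.INTER_CUBIC))
s=arm.state();print(s['time'],s['position'],np.abs(s['joint_velocities']).max())
E
```

```text
43.55 [ 256.37796379 -457.77060326  214.51255284] 0.0020759210460820775
```

View pics/top9.png

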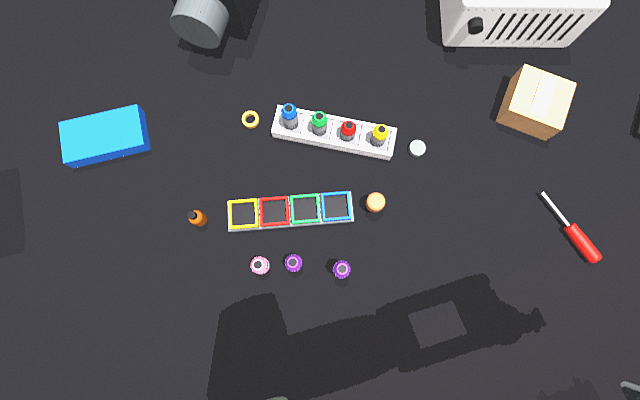

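View pics/top9c.png

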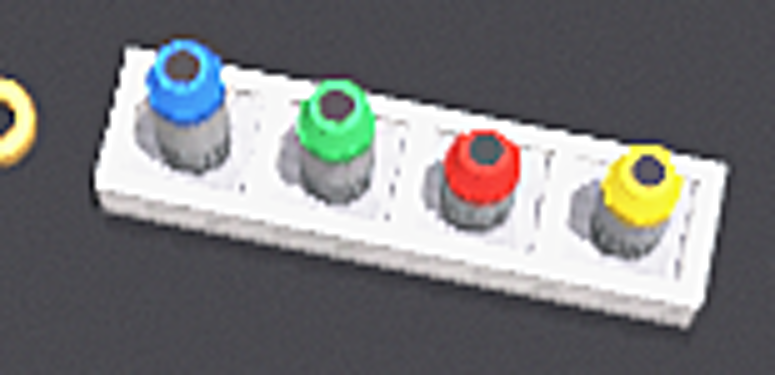

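View pics/side9c.png

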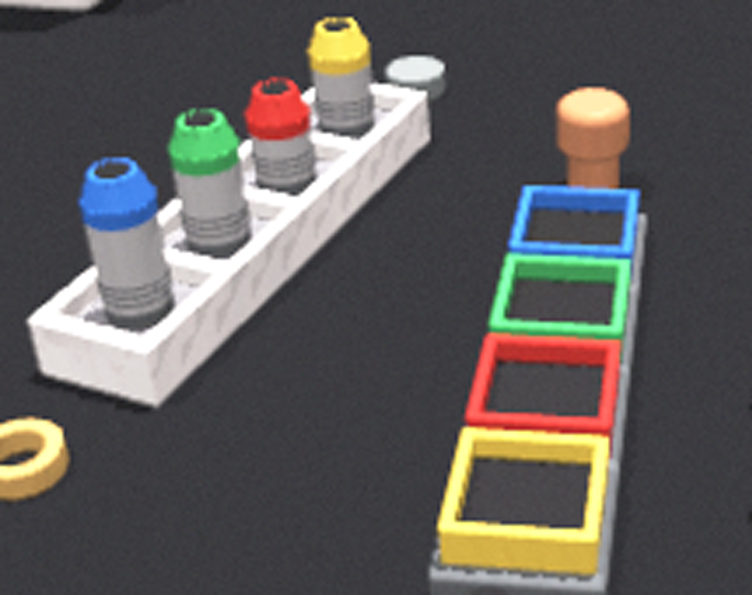

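The final pictures show the tray holding blue, green, red, yellow from left to right (lenses at about (289,108), (319,118), (349,125) and (381,129) in the top view). All four stand upright inside their compartments. The rack is empty, the look-alikes haven't moved, and the arm is clear and at rest. Handing in.

```bash
python3 -c "
from cell import arm
print(arm.job_done())"
```

```text
the job is handed in; nothing more can be done
None
```

I moved all four objectives into the tray in reverse order and handed the job in at about 43.6 s. The storage row was yellow, red, green, blue from the left; the tray is now blue, green, red, yellow.

The last top and side pictures show each objective upright in its own compartment and the storage cups empty. They also show the look-alikes where they started, and the arm clear of everything and at rest.

- **Forces:** The wrist force readings stayed under about 2.5 N. They were taken at the end of each move, not continuously.
- **Placing:** For blue, red and yellow the force turned upward before I let go, which showed contact with the tray floor. Green's reading was near zero, so I judged it from its height, which matched the height at which it was gripped.
- **Cameras:** The two views disagreed by 2–5 mm sideways, so I used their average. The compartments leave about 9–11 mm of room on each side.

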